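# Tighten the eye screw of a speaker nest with a tommy bar

## Task

The strap that holds the two speaker housings in their nest is slack: push the steel bar through the loop of its eye screw and use it as a lever to turn the screw clockwise (seen from above) until it comes up hard against its stop, pulling the bar out and putting it through again as often as you need. Turn the screw with the bar only, not with the fingers, then lay the bar back in the notches of its rest and let go. Leave the other things on the bench where they are.

Things in the scene. Friction and masses are not known exactly. Their poses are not given: they have to be found in the camera images.
- fixture: Holding fixture, fixed to the bench. A beige resin block 90 (its x) x 170 (its y) x 35 mm high with two black round speaker housings (66 mm across, tops 50 mm above the bench, at y = +45 and -45 mm) and across them a steel strap 24 x 150 x 8 mm along its y, top 58 mm above the bench. The eye screw stands upright in the middle of the strap. Origin on the bench under the screw's axis, z up. Nothing but the eye screw stands higher than 58 mm.
- eye_loop (a point): Centre of the loop of the steel eye screw, on the screw's vertical axis, 110 mm above the bench. The loop is an upright ring of 10 mm round wire, clear hole 16.5 mm across, 36.5 mm outside, on a 12 mm shank; the hole's axis is level, along this point's x axis (z is up, y lies in the ring's plane). The frame turns with the screw. The screw does not sink as it turns.
- eye (a joint): Angle of the eye screw in rad, growing as it is turned clockwise seen from above (tightened). It starts slack, 0 to 0.5, turns against a steady drag of about 0.2 N m, stays where it is left, and has some 2.1 to 2.6 rad to go to a rigid hard stop: there the drag rises sharply, and that is tight. It has to be turned by the bar; the 12 mm bar in the 16.5 mm ring has about 0.6 rad of level play either way before it drives the ring.
- bar_center (a point): Centre of the loose straight round steel bar: 12 mm diameter, 170 mm long, rounded ends, about 0.13 kg. x runs along the bar (both ends alike). At the start it lies level in the notches of its rest, centre about 48 mm above the bench.
- rest_seat (a point): Where the bar's centre lies when the bar is in its rest, 48 mm above the bench (x along the bar, z up). The rest is a grey plastic fixed base 130 (x) x 70 (y) x 8 mm with two 10 mm thick uprights at x = +50 and -50 mm, each with an upward-opening notch for the bar; uprights are 60 mm high and 56 mm wide, the notch narrows from about 34 mm at the top to the bar's width. 90 mm are free between the uprights.
- driver_ring: Bystander: loose black plastic ring, 68 mm outside, 12 mm high, on the bench; origin at the centre of its underside.
- screw_jar: Bystander: small clear jar with black cap, 48 mm across, 55 mm high; origin under its centre.
- spare_nest: Bystander: loose beige resin block 90 x 110 x 35 mm; origin under its centre.
- screwdriver: Bystander: grey-handled screwdriver lying on the bench; origin at its underside.
Things that resemble listed ones, but are neither listed nor needed, are in the scene too. There is more than one size of the part that bears bar_center; the job needs the smaller.

How it is judged:
On the way, in this order (a step that is already met when the one before it is completed fails the run):
1. the bar is through the loop of the eye screw (y of eye_loop in the frame of bar_center between -0.0065 and 0.0065 m and z of eye_loop in the frame of bar_center between -0.0065 and 0.0065 m and x of eye_loop in the frame of bar_center between -0.08 and 0.08 m), for 0.1 s.
2. the eye screw is tight against its stop (within 0.08 rad), the bar still through its loop (all of step 1 and value of joint eye above 2.52 rad), for 0.1 s.
3. the bar lies in the notches of its rest again (x of bar_center in the frame of rest_seat between -0.03 and 0.03 m and y of bar_center in the frame of rest_seat between -0.008 and 0.008 m and z of bar_center in the frame of rest_seat between -0.006 and 0.006 m and angle between the x axis of bar_center and the x axis of rest_seat, either way round below 0.15 rad), for 0.2 s.
At the end, for the whole second after the job is handed in: The eye screw is within 0.08 rad of its stop, and the released bar lies at rest in both notches of its rest: centre within 30 mm along the rest of the seat, 8 mm across it and 6 mm in height, in line to 0.15 rad (all of step 3 and value of joint eye above 2.52 rad and linear speed of bar below 0.02 m/s); the robot touches nothing.
It fails at once if the fingers push or turn the eye screw themselves (over 5 N) (contact force between the fingers and eye above 5 N).
It fails at once if the driver ring is moved by more than 20 mm (distance of driver_ring from where it was at the start of the episode above 0.02 m).
It fails at once if the screw jar is moved by more than 20 mm (distance of screw_jar from where it was at the start of the episode above 0.02 m).
It fails at once if the spare nest is moved by more than 20 mm (distance of spare_nest from where it was at the start of the episode above 0.02 m).
It fails at once if the screwdriver is moved by more than 20 mm (distance of screwdriver from where it was at the start of the episode above 0.02 m).
It also fails if it takes over 72 s, if anything falls off the work surface, if the arm or the gripper's body presses on something with over 40 N, if the wrist force passes 120 N, or if a joint passes its speed limit or range.

## Robot

A 6-joint arm with a two-finger parallel gripper is mounted at the origin on the work surface. World frame = base frame: x ahead of the robot, y to its left, z up, the work surface at z = 0. Lengths are in m, angles in rad, forces in N, time in s.
With the tool pointing down it reaches from about 0.4 to 0.925 m from the base axis. Payload 3.4 kg.
Tool frame: the origin (TCP) lies at the very end of the fingers, on their centre line; the grasp point (between the pads) lies grip_point_offset behind it (grip_point_offset is the distance from the TCP to the grasp point, in m); z points along the fingers, y is the direction in which the jaws open and shut (so a half turn about z gives the same grasp; the last joint's range is limited). The gripper opens to 85 mm and grips with 20 to 120 N. Pads are 22 mm wide; open, the fingers measure 114 mm over their backs; the gripper's body (76 mm by 85 mm) begins 54 mm behind the grasp point. The pads swing forward as they close: fully open they stand 13 mm farther back than shut.
Start: joints at [1.274, 0.307, 1.506, -0, 1.328, -0.073], TCP at [0.128, 0.561, 0.231] pointing down, gripper open.
Joint ranges: [-3.12, 3.12], [-1.05, 2.28], [0.14, 2.33], [-1.42, 4.57], [0.1, 2.73], [-2.68, 2.68]. Speed limits (rad/s): [2.57, 2.57, 3.14, 3.14, 3.14, 3.14].

## Interface

Orientations are given as a unit quaternion [x, y, z, w].
In Python, from plant import * gives the robot as it stands.
- The arm moves only by the shell command python3 -m jog 'ROWS' [FORCE]. ROWS is a JSON object of lists of equal length, an entry for each row: "delta_pos": the shift along the tool's x, y, z in mm, a list of three; "twist": the turn, a rotation vector about the tool's x, y, z in rad, a list of three; "gripper": the closure, from 0 (fully open) to 1 (shut). In form: {"delta_pos": [[tx, ty, tz], ...], "twist": [[wx, wy, wz], ...], "gripper": [gripper, ...]}. A call has 1 to 20 rows; each row is the pose to reach, as a shift and turn from the pose commanded when the call began, along the tool's axes at that moment; what a row does not reach only later rows make up. A row lasts 1/10 s, in which the tool goes at most 50 mm and 8.59 degrees, less where a joint would pass 70% of its speed; a pose out of reach is approached as far as the arm can. A call with a gripper value outside its range is refused whole. The fingers move at their own pace and stop on an object; FORCE is the grip in N (left out, the last holds). Time passes only in rows, so rows that repeat a pose let the fingers close. It gives the time, the measured TCP pose, the force and the opening at its end, in the units of the state.
- sense(): the state, without advancing time (a new reading comes with each control period).
- snapshot(name): name is "side" or "top"; returns a dict with "pixels" (384x512x3 uint8, red, green, blue), "fx", "fy", "cx", "cy" (pixels), "rvec" (rotation vector, rad) and "tvec" (3), from world to camera coordinates, as OpenCV has them. Camera axes: x right, y down, z forward; pixel columns grow to the right and rows downward; lengths in m; the calibration is good to about 2 mm. A picture is of the moment at which its call begins. There is no depth.
- job_done(): hands the job in, once; it reports no verdict.
The state is a dict: "t": time; "joint_pos": joint angles; "joint_vel": joint speeds; "effort": joint torques, N m; "ee_pos": TCP position; "tool_rot": TCP orientation; "contact_force": force on the tool from outside, world axes, zero at the start; "torque": the same for the moment, N m; "opening": opening from 0.0 (shut) to 1.0 (fully open).
Only numpy, scipy, OpenCV 4.12 (cv2) and the standard library are available. Lean on these libraries where they do the work, as an engineer would, in place of code of your own. Each camera call takes 0.05 s, during which the arm holds its last target.

## Working session

There is one attempt and no reset: what is moved stays moved. The work goes in short steps, Python scripts to look and compute and a shell command to move; the robot and the scene stay as the last step left them, time stands still between calls to the robot, and variables do not carry over. Pictures are saved under pics/ and viewed, and the job is handed in when it is done.

```bash
ls; mkdir -p pics; python3 - <<'E'
from plant import *
import cv2
print(sense())
import plant
print([n for n in dir(plant) if not n.startswith('_')])
for n in("side","top"):
    s=snapshot(n); cv2.imwrite(f"pics/{n}0.png",s["pixels"][:,:,::-1]); print(n,s["fx"],s["cx"],s["cy"],s["rvec"],s["tvec"])
E
```

```text
pics
{'t': 0.0, 'joint_pos': array([ 1.27349653e+00,  3.07553539e-01,  1.50765411e+00, -1.04652436e-05,
        1.32836521e+00, -7.34950524e-02]), 'joint_vel': array([ 1.37740217e-03, -8.74500612e-05, -1.42946386e-04,  7.73846480e-04,
       -8.80035954e-04, -2.31033186e-03]), 'effort': array([-1.79233466e-03, -4.57562256e+01, -2.51903415e+01, -7.95128944e-04,
        1.33774197e-02, -4.37491792e-05]), 'ee_pos': array([0.12744255, 0.56000634, 0.23039943]), 'tool_rot': array([ 1.11667669e-01,  9.93745114e-01, -9.74071934e-04, -1.77521472e-04]), 'contact_force': array([ 0.21225316, -0.78090053, -0.02954722]), 'torque': array([-0.05275135,  0.00832227,  0.03982093]), 'opening': 0.9986990678944749}
['IKError', 'grip_point_offset', 'job_done', 'sense', 'snapshot']
side 464.0775353927504 259.5459176441811 193.6014161699569 [ 2.26241373 -0.11124508  0.08369114] [-0.58054601  0.15497154  1.28098087]
top 454.9131548338418 250.80672945133048 191.1169590480017 [ 2.1602808  -2.16973247  0.18180957] [0.05648491 0.57267366 1.03849447]
```

View pics/side0.png

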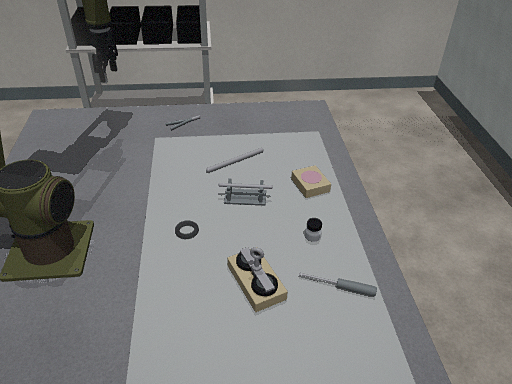

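View pics/top0.png

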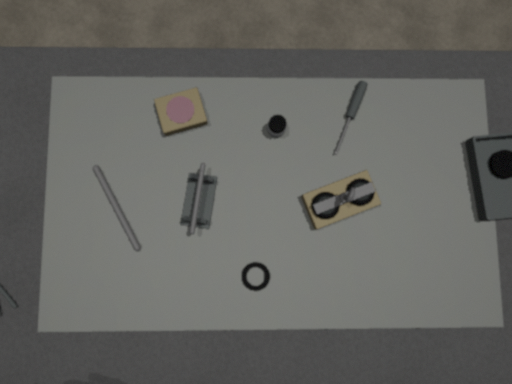

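The side view shows the long loose bar at (236,160), the bar in its rest at (245,185) and the fixture with the eye at (257,253). In the top view these are at (117,208), (197,198) and (343,199).

Bar candidates, by pixel in the top view:
- The bar on the bench at (117,208) is longer and thicker, so it is the decoy.
- The bar in the rest at (197,198) is the smaller one.

I choose the bar in the rest and will check it in a close crop.

```bash
python3 - <<'E'
import cv2,numpy as np
s=cv2.imread("pics/side0.png");t=cv2.imread("pics/top0.png")
def c(im,x0,y0,x1,y1,k):return cv2.resize(im[y0:y1,x0:x1],None,fx=k,fy=k,interpolation=cv2.INTER_CUBIC)
a=c(s,205,140,285,215,5);b=c(s,220,235,300,310,5)
cv2.imwrite("pics/c1.png",np.hstack([a,b]))
a=c(t,160,150,240,250,5);b=c(t,300,150,380,250,5)
cv2.imwrite("pics/c2.png",np.clip(np.hstack([a,b])*1.6,0,255).astype('uint8'))
E
```

```text
(no output)
```

View pics/c1.png

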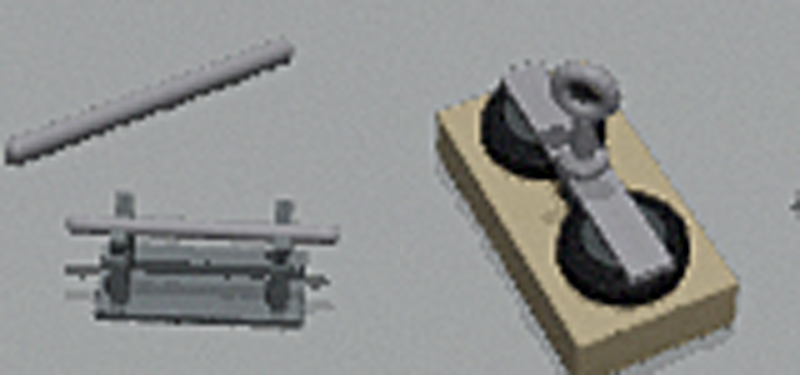

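View pics/c2.png

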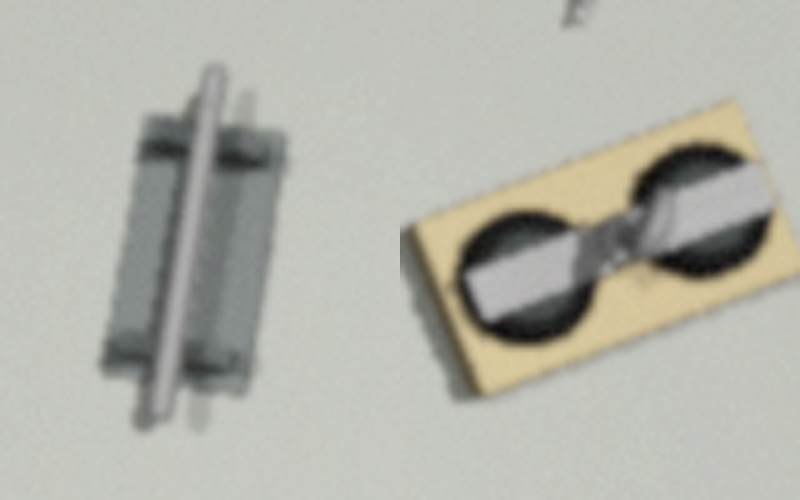

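The crop shows the thin, shorter bar lying across both uprights of the rest, and the eye screw upright on the strap with its hole visible from the side. Next I measure the poses.

```bash
cat > h.py <<'E'
import numpy as np,cv2
from scipy.spatial.transform import Rotation as R
CAM={"side":(464.0775353927504,259.5459176441811,193.6014161699569,[2.26241373,-0.11124508,0.08369114],[-0.58054601,0.15497154,1.28098087]),
"top":(454.9131548338418,250.80672945133048,191.1169590480017,[2.1602808,-2.16973247,0.18180957],[0.05648491,0.57267366,1.03849447])}
def KRT(n):
    f,cx,cy,r,t=CAM[n];return np.array([[f,0,cx],[0,f,cy],[0,0,1.]]),R.from_rotvec(r).as_matrix(),np.array(t)
def w(n,uv,z):
    K,Rm,t=KRT(n);d=Rm.T@np.linalg.inv(K)@np.array([*uv,1.]);c=-Rm.T@t
    return c+d*(z-c[2])/d[2]
def px(n,P):
    K,Rm,t=KRT(n);p=(np.atleast_2d(P)@Rm.T+t)@K.T;return p[:,:2]/p[:,2:]
def tri(us,ut):
    A=[];
    for n,u in(("side",us),("top",ut)):
        K,Rm,t=KRT(n);P=K@np.c_[Rm,t];A+= [u[0]*P[2]-P[0],u[1]*P[2]-P[1]]
    X=np.linalg.svd(np.array(A))[2][-1];return X[:3]/X[3]
E
python3 - <<'E'
from h import *
from plant import *
np.set_printoptions(precision=4,suppress=True)
for n in("side","top"):
    s=snapshot(n);print(n,s["fx"],s["fy"],-R.from_rotvec(s["rvec"]).as_matrix().T@s["tvec"])
print("gpo",grip_point_offset)
a,b=w("top",(202.8,163.6),.048),w("top",(192.2,233.4),.048);print("bar top",a,b,(a+b)/2,np.linalg.norm(a-b),np.arctan2(*(a-b)[[1,0]]))
a,b=w("side",(219,184.8),.048),w("side",(272.2,187.2),.048);print("bar side",a,b,(a+b)/2,np.linalg.norm(a-b),np.arctan2(*(a-b)[[1,0]]))
C=[w("top",u,.035) for u in((302.6,195.2),(367.6,169.4),(316,229.4),(380,205))];print(np.array(C));print("fix c",(C[1]+C[2])/2,(C[0]+C[3])/2,np.linalg.norm(C[0]-C[1]),np.linalg.norm(C[0]-C[2]))
d=C[0]-C[1];print(np.arctan2(d[1],d[0]))
C=[w("side",u,.035) for u in((227.4,258),(287.4,292),(255.4,304))];print("side",np.array(C));print((C[0]+C[1])/2)
print("eye side",w("side",(257.2,253),.11))
E
```

```text
side 464.0775353927504 464.0775353927504 [ 0.4593 -0.9418  0.9508]
top 454.9131548338418 454.9131548338418 [0.4265 0.0878 1.1045]
gpo 0.0187
bar top [0.6373 0.1671 0.048 ] [0.4734 0.1902 0.048 ] [0.5554 0.1786 0.048 ] 0.16549607935654476 -0.14000796957526276
bar side [0.477  0.1892 0.048 ] [0.6405 0.1641 0.048 ] [0.5588 0.1767 0.048 ] 0.16536622050013713 2.989084036496006
[[ 0.5633 -0.0694  0.035 ]
 [ 0.6256 -0.228   0.035 ]
 [ 0.4819 -0.0993  0.035 ]
 [ 0.5392 -0.2542  0.035 ]]
fix c [ 0.5537 -0.1636  0.035 ] [ 0.5513 -0.1618  0.035 ] 0.17040512942143834 0.08669067575329122
1.9448743587870079
side [[ 0.4864 -0.1057  0.035 ]
 [ 0.6272 -0.2309  0.035 ]
 [ 0.545  -0.2595  0.035 ]]
[ 0.5568 -0.1683  0.035 ]
eye side [ 0.5579 -0.1642  0.11  ]
```

```bash
cat > ov.py <<'E'
from h import *
import sys
def ring(yaw,c,r,x=0.):
    a=np.linspace(0,2*np.pi,60);y=np.array([-np.sin(yaw),np.cos(yaw),0]);X=np.array([np.cos(yaw),np.sin(yaw),0])
    return c+r*(np.cos(a)[:,None]*y+np.sin(a)[:,None]*np.array([0,0,1]))+x*X
def tile(n,im,u0,v0,wd,k,draws):
    c=cv2.resize(im[v0:v0+wd,u0:u0+wd],None,fx=k,fy=k,interpolation=cv2.INTER_CUBIC)
    for P,col in draws:
        p=((px(n,P)-[u0,v0]+.5)*k-.5).astype(int);cv2.polylines(c,[p],False,col,1)
    return c
E
python3 - <<'E'
from ov import *
s=cv2.imread("pics/side0.png");t=cv2.imread("pics/top0.png")
t=np.clip(t*1.6,0,255).astype('uint8')
c=np.array([.555,-.164,.11])
rows=[]
for n,im,u,v in(("side",s,242,238),("top",t,327,184)):
    r=[tile(n,im,u,v,30,6,[])]
    for yaw in(-.6,0.,.6):
        r.append(tile(n,im,u,v,30,6,[(ring(yaw,c,.00825),(0,0,255)),(ring(yaw,c,.01825),(0,255,0))]))
    rows.append(np.hstack(r))
cv2.imwrite("pics/r1.png",np.vstack(rows))
E
```

```text
(no output)
```

View pics/r1.png

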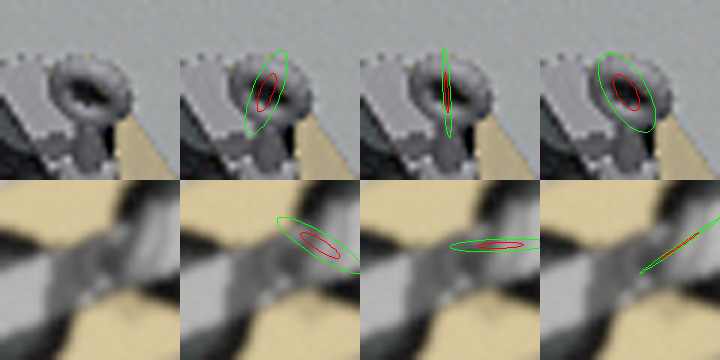

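```bash
cat > r2.py <<'E'
from ov import *
s=cv2.imread(sys.argv[1]);t=cv2.imread(sys.argv[2])
t=np.clip(t*1.6,0,255).astype('uint8')
c=np.array(eval(sys.argv[3]))
rows=[]
us,vs=(px("side",c)[0]-15).astype(int);ut,vt=(px("top",c)[0]-15).astype(int)
for n,im,u,v in(("side",s,us,vs),("top",t,ut,vt)):
    r=[tile(n,im,u,v,30,6,[])]
    for yaw in eval(sys.argv[4]):
        X=np.array([np.cos(yaw),np.sin(yaw),0])
        r.append(tile(n,im,u,v,30,6,[(ring(yaw,c,.00825),(0,0,255)),(ring(yaw,c,.01825),(0,255,0)),(np.array([c-.04*X,c+.04*X]),(255,0,0))]))
    rows.append(np.hstack(r))
cv2.imwrite(sys.argv[5],np.vstack(rows))
E
python3 r2.py pics/side0.png pics/top0.png "[.556,-.164,.11]" "[.9,1.2,1.5]" pics/r2.png
```

```text
(no output)
```

View pics/r2.png

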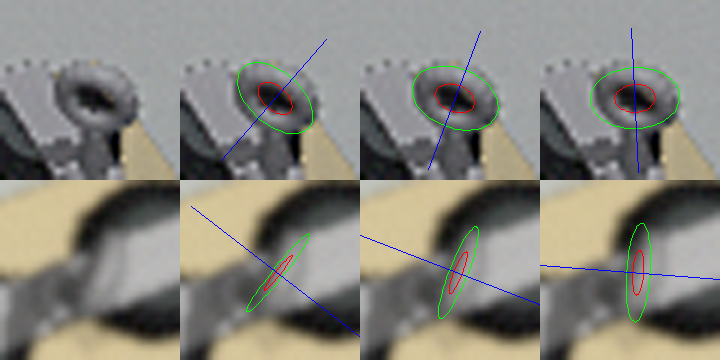

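```bash
cat > goto.py <<'E'
# usage: goto.py x y z phi : delta (tool axes, mm) and twist from the measured pose to a tool-down target; tool x at yaw phi
from h import *
from plant import sense
import sys
s=sense();np.set_printoptions(precision=3,suppress=True)
x,y,z,ph=map(float,sys.argv[1:5])
Rc=R.from_quat(s["tool_rot"])
c,n=np.cos(ph),np.sin(ph)
Rt=R.from_matrix(np.array([[c,n,0],[n,-c,0],[0,0,-1]]))
print("d",Rc.inv().apply(np.array([x,y,z])-s["ee_pos"])*1000,"tw",(Rc.inv()*Rt).as_rotvec())
xa=Rc.as_matrix()[:,0];print("now",s["t"],s["ee_pos"],"phi",np.arctan2(xa[1],xa[0]),"q",s["joint_pos"],"F",s["contact_force"],"op",s["opening"])
E
python3 goto.py .585 .1735 .12 2.996
python3 r2.py pics/side0.png pics/top0.png "[.557,-.164,.112]" "[1.0,1.1,1.25]" pics/r3.png
```

```text
d [-531.942 -275.406  111.032] tw [-0.001 -0.    -0.078]
now 0.2 [0.127 0.56  0.231] phi 2.9177939847065297 q [ 1.274  0.307  1.507  0.     1.328 -0.073] F [-0.591  0.001 -0.43 ] op 1.00126496460036
```

View pics/r3.png

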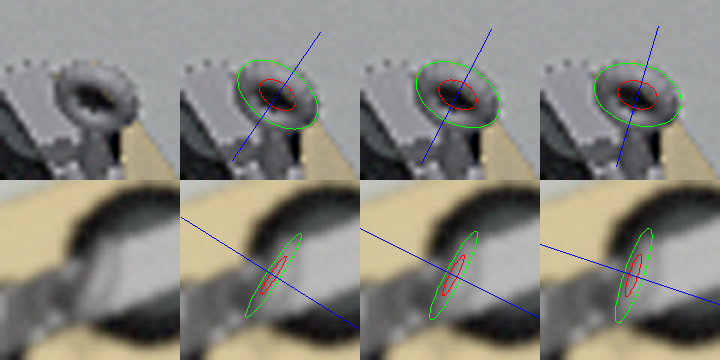

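```bash
python3 -m jog '{"delta_pos":[[-40,-20,0],[-80,-41,0],[-120,-62,0],[-160,-83,0],[-200,-104,0],[-240,-124,0],[-280,-145,10],[-320,-166,20],[-360,-186,30],[-400,-207,40],[-440,-228,55],[-480,-249,70],[-510,-264,90],[-525,-272,100],[-532,-275,111],[-532,-275,111],[-532,-275,111],[-532,-275,111]],"twist":[[0,0,0],[0,0,0],[0,0,0],[0,0,0],[0,0,0],[0,0,0],[0,0,0],[0,0,0],[0,0,-0.02],[0,0,-0.03],[0,0,-0.04],[0,0,-0.05],[0,0,-0.06],[0,0,-0.07],[0,0,-0.078],[0,0,-0.078],[0,0,-0.078],[0,0,-0.078]],"gripper":[0,0,0,0,0,0,0,0,0,0,0.2,0.35,0.4,0.4,0.4,0.4,0.4,0.4]}' 60; python3 goto.py .585 .1735 .0293 2.996; python3 - <<'E'
from plant import *
import cv2
for n in("side","top"):
    cv2.imwrite(f"pics/{n}1.png",snapshot(n)["pixels"][:,:,::-1])
import numpy as np
s=cv2.imread("pics/side1.png");t=cv2.imread("pics/top1.png")
k=lambda a:cv2.resize(a,(380,380),interpolation=cv2.INTER_CUBIC)
cv2.imwrite("pics/v1.png",np.hstack([k(s[110:230,190:310]),k(t[140:260,140:260])]))
E
```

```text
t: 2.0
ee_pos: [0.5847, 0.1755, 0.121]
tool_rot: [0.072, 0.997, 0.0, 0.0]
contact_force: [-0.3, 0.6, -0.1]
opening: 0.599
d [-0.539 -1.982 91.742] tw [0.    0.    0.001]
now 2.0 [0.585 0.176 0.121] phi 2.996991483379052 q [ 0.222  0.453  1.574  0.     1.115 -1.204] F [-0.312  0.615 -0.132] op 0.5988095483157532
```

View pics/v1.png

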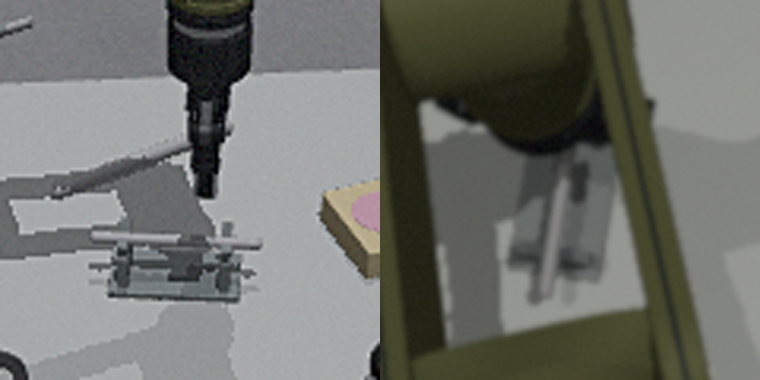

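The side view shows the open fingers straddling the bar at about (205,190) in the crop, clear of both uprights. I descend and grip.

```bash
python3 -m jog '{"delta_pos":[[0,-2,15],[0,-2,30],[0,-2,45],[0,-2,60],[0,-2,75],[0,-2,85],[0,-2,91],[0,-2,91],[0,-2,91],[0,-2,91],[0,-2,91],[0,-2,91],[0,-2,91],[0,-2,91],[0,-2,91],[0,-2,91]],"twist":[[0,0,0],[0,0,0],[0,0,0],[0,0,0],[0,0,0],[0,0,0],[0,0,0],[0,0,0],[0,0,0],[0,0,0],[0,0,0],[0,0,0],[0,0,0],[0,0,0],[0,0,0],[0,0,0]],"gripper":[0.4,0.4,0.4,0.4,0.4,0.4,0.4,0.4,1,1,1,1,1,1,1,1]}' 70; python3 goto.py .585 .1735 .15 2.996;python3 - <<'E'
from plant import *
import cv2
for n in("side","top"):
    cv2.imwrite(f"pics/{n}2.png",snapshot(n)["pixels"][:,:,::-1])
import numpy as np
s=cv2.imread("pics/side2.png");t=cv2.imread("pics/top2.png")
k=lambda a:cv2.resize(a,(380,380),interpolation=cv2.INTER_CUBIC)
cv2.imwrite("pics/v2.png",np.hstack([k(s[140:220,205:285]),k(t[140:260,140:260])]))
E
```

```text
t: 3.7
ee_pos: [0.5858, 0.1734, 0.0302]
tool_rot: [0.073, 0.997, 0.001, 0.001]
contact_force: [-0.6, 4.9, 5.5]
opening: 0.113
d [   0.626    0.183 -119.777] tw [ 0.002  0.002 -0.001]
now 3.7 [0.586 0.173 0.03 ] phi 2.995486773315515 q [ 0.218  0.559  1.661  0.001  0.919 -1.207] F [-0.588  4.914  5.506] op 0.1130088757499706
```

View pics/v2.png

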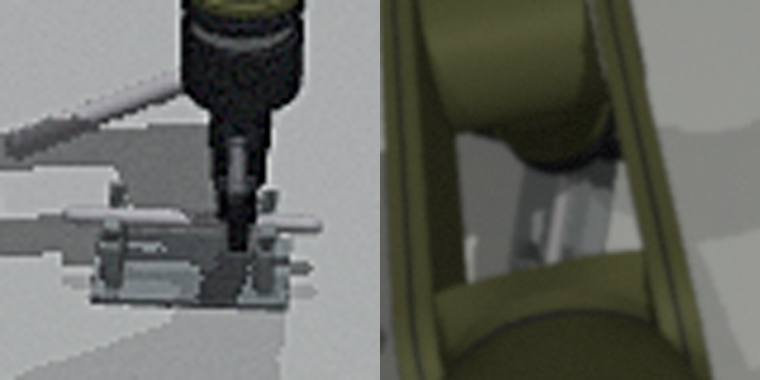

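The fingers have closed on the bar just inside the right upright, with the opening stopped at 0.113. I lift next.

```bash
python3 -m jog '{"delta_pos":[[0,0,-5],[0,0,-15],[0,0,-30],[0,0,-45],[0,0,-60],[0,0,-75],[0,0,-90],[0,0,-105],[0,0,-118],[0,0,-120],[0,0,-120]],"twist":[[0,0,0],[0,0,0],[0,0,0],[0,0,0],[0,0,0],[0,0,0],[0,0,0],[0,0,0],[0,0,0],[0,0,0],[0,0,0]],"gripper":[1,1,1,1,1,1,1,1,1,1,1]}' 70; python3 goto.py .662 -.036 .15 4.0
```

```text
t: 4.9
ee_pos: [0.5851, 0.1722, 0.1497]
tool_rot: [0.073, 0.997, -0.0, 0.0]
contact_force: [0.9, -0.4, -1.1]
opening: 0.109
d [-106.325 -194.813   -0.219] tw [-0.     0.001 -1.004]
now 4.9 [0.585 0.172 0.15 ] phi 2.995710105422439 q [ 0.217  0.423  1.542 -0.     1.176 -1.208] F [ 0.892 -0.446 -1.101] op 0.10883176855331476
```

```bash
python3 goto.py .6557 -.047 .15 4.01; python3 -m jog '{"delta_pos":[[-6,-14,0],[-13,-29,0],[-20,-44,0],[-27,-59,0],[-34,-74,0],[-41,-89,0],[-48,-104,0],[-55,-119,0],[-62,-134,0],[-69,-149,0],[-76,-164,0],[-84,-184,0],[-94,-200,0],[-102,-206,0],[-102,-206,0],[-102,-206,0]],"twist":[[0,0,-0.07],[0,0,-0.14],[0,0,-0.21],[0,0,-0.28],[0,0,-0.36],[0,0,-0.43],[0,0,-0.5],[0,0,-0.57],[0,0,-0.64],[0,0,-0.71],[0,0,-0.78],[0,0,-0.86],[0,0,-0.94],[0,0,-1.014],[0,0,-1.014],[0,0,-1.014]],"gripper":[1,1,1,1,1,1,1,1,1,1,1,1,1,1,1,1]}' 70; python3 goto.py .6557 -.047 .0915 4.01;python3 - <<'E'
from plant import *
import cv2
for n in("side","top"):
    cv2.imwrite(f"pics/{n}3.png",snapshot(n)["pixels"][:,:,::-1])
import numpy as np
s=cv2.imread("pics/side3.png");t=cv2.imread("pics/top3.png")
k=lambda a:cv2.resize(a,(380,380),interpolation=cv2.INTER_CUBIC)
cv2.imwrite("pics/v3.png",np.hstack([k(s[190:310,220:340]),k(t[120:240,280:400])]))
E
```

```text
d [-101.691 -206.612   -0.221] tw [-0.     0.001 -1.014]
now 4.9 [0.585 0.172 0.15 ] phi 2.995710105422439 q [ 0.217  0.423  1.542 -0.     1.176 -1.208] F [ 0.892 -0.446 -1.101] op 0.10883176855331476
t: 6.5
ee_pos: [0.6551, -0.046, 0.1481]
tool_rot: [-0.42, 0.908, 0.001, -0.001]
contact_force: [-0.2, -0.4, -1.1]
opening: 0.108
d [ 0.321 -1.217 56.626] tw [ 0.002 -0.001 -0.002]
now 6.5 [ 0.655 -0.046  0.148] phi -2.27560786077426 q [-0.135  0.486  1.433  0.     1.226 -2.571] F [-0.241 -0.413 -1.126] op 0.10816165341846605
```

View pics/v3.png

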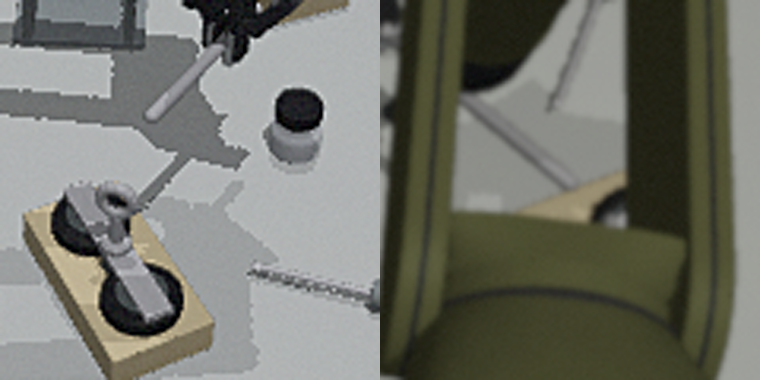

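The side crop shows the bar tip at about (153,114), behind and above the ring at (117,200). I lower it to ring height.

```bash
python3 -m jog '{"delta_pos":[[0,-1,15],[0,-1,30],[0,-1,45],[0,-1,54],[0,-1,57],[0,-1,57],[0,-1,57]],"twist":[[0,0,0],[0,0,0],[0,0,0],[0,0,0],[0,0,0],[0,0,0],[0,0,0]],"gripper":[1,1,1,1,1,1,1]}' 70; python3 goto.py .6557 -.047 .0915 4.01;cat > snap.py <<'E'
from plant import *
from ov import *
k=sys.argv[1]
for n in("side","top"): cv2.imwrite(f"pics/{n}{k}.png",snapshot(n)["pixels"][:,:,::-1])
s=cv2.imread(f"pics/side{k}.png");t=np.clip(cv2.imread(f"pics/top{k}.png")*1.6,0,255).astype('uint8')
S=sense();g=S["ee_pos"]+R.from_quat(S["tool_rot"]).apply([0,0,-grip_point_offset]);xa=R.from_quat(S["tool_rot"]).as_matrix()[:,0]
bar=np.array([g-.057*xa,g+.113*xa])
e=np.array([.557,-.164,.11])
draw=[]
if len(sys.argv)>2: draw=[(bar,(0,255,255)),(ring(float(sys.argv[2]),e,.00825),(0,0,255))]
W=60
def tl(n,im):
    u,v=(px(n,e)[0]-W//2).astype(int);v=max(v,0);return tile(n,im,u,v,W,6.5,draw),(u,v)
a,oa=tl("side",s);b,ob=tl("top",t);print("origins",oa,ob,"scale 6.5; second at +390")
print("pred tip px",px("side",bar[1]),px("top",bar[1]),"tip",bar[1])
cv2.imwrite(f"pics/v{k}.png",np.hstack([a,b]))
E
python3 snap.py 4 1.1
```

```text
t: 7.3
ee_pos: [0.6573, -0.0467, 0.093]
tool_rot: [-0.421, 0.907, -0.0, 0.0]
contact_force: [-0.4, 0.3, -1.2]
opening: 0.114
d [1.257 1.032 1.485] tw [-0.001  0.001 -0.   ]
now 7.3 [ 0.657 -0.047  0.093] phi -2.273287708725083 q [-0.135  0.54   1.491 -0.     1.11  -2.574] F [-0.449  0.266 -1.197] op 0.11398401220507025
origins (np.int64(226), np.int64(222)) (np.int64(319), np.int64(163)) scale 6.5; second at +390
pred tip px [[266.41705429 242.71918098]] [[335.87484131 181.31145154]] tip [ 0.58440139 -0.13305307  0.11180637]
```

View pics/v4.png

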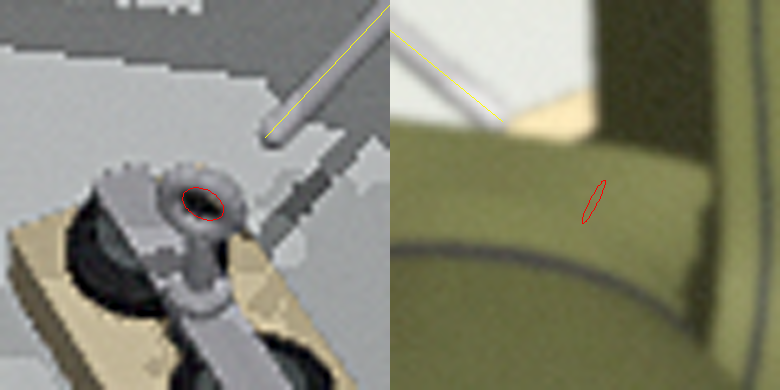

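```bash
cat > prof.py <<'E'
from plant import *
from ov import *
k=sys.argv[1]
S=sense();g=S["ee_pos"]+R.from_quat(S["tool_rot"]).apply([0,0,-.0178]);xa=R.from_quat(S["tool_rot"]).as_matrix()[:,0]
for n in("side","top"):
    im=cv2.imread(f"pics/{n}{k}.png").astype(np.float32).mean(2)
    p0,p1=px(n,g+float(sys.argv[2])*xa)[0],px(n,g+float(sys.argv[3])*xa)[0]
    d=(p1-p0)/np.linalg.norm(p1-p0);nn=np.array([-d[1],d[0]]);o=np.arange(-7,7.1,.5)
    P=p0+(p1-p0)*np.linspace(0,1,40)[:,None]
    M=P[:,None]+o[None,:,None]*nn
    v=cv2.remap(im,M[...,0].astype(np.float32),M[...,1].astype(np.float32),cv2.INTER_LINEAR).mean(0)
    mm=1/np.linalg.norm((px(n,g+.08*xa+.001*np.array([nn[0]*0,0,0])+[0,0,0])-px(n,g+.08*xa))) if 0 else None
    print(n,"normal",nn.round(2),"px/m len",np.linalg.norm(p1-p0)/(float(sys.argv[3])-float(sys.argv[2])))
    # px shift per metre of lateral(level) / vertical displacement
    y=np.array([-xa[1],xa[0],0])
    for nm,q in(("lat",y),("z",np.array([0,0,1.]))): print("  ",nm,"px/mm along normal",((px(n,g+.08*xa+.001*q)-px(n,g+.08*xa))[0]@nn).round(3))
    print("  ",[f"{a:g}:{b:.0f}" for a,b in zip(o,v)])
E
python3 prof.py 4 .045 .105
python3 - <<'E'
import cv2,numpy as np
s=cv2.imread("pics/side4.png");t=np.clip(cv2.imread("pics/top4.png")*1.6,0,255).astype('uint8')
k=lambda a:cv2.resize(a,(390,390),interpolation=cv2.INTER_CUBIC)
cv2.imwrite("pics/z4.png",np.hstack([k(s[210:250,258:298]),k(t[155:195,305:345])]))
E
```

```text
side normal [-0.73 -0.68] px/m len 307.7379271086906
   lat px/mm along normal -0.35
   z px/mm along normal 0.178
   ['-7:139', '-6.5:135', '-6:134', '-5.5:134', '-5:135', '-4.5:135', '-4:133', '-3.5:126', '-3:113', '-2.5:107', '-2:119', '-1.5:136', '-1:149', '-0.5:156', '0:159', '0.5:158', '1:152', '1.5:138', '2:123', '2.5:122', '3:127', '3.5:127', '4:127', '4.5:128', '5:127', '5.5:129', '6:132', '6.5:132', '7:130']
top normal [-0.63  0.77] px/m len 450.05068658166346
   lat px/mm along normal -0.437
   z px/mm along normal -0.116
   ['-7:144', '-6.5:144', '-6:144', '-5.5:144', '-5:144', '-4.5:143', '-4:141', '-3.5:139', '-3:135', '-2.5:132', '-2:129', '-1.5:129', '-1:131', '-0.5:131', '0:129', '0.5:123', '1:115', '1.5:108', '2:106', '2.5:110', '3:118', '3.5:128', '4:134', '4.5:137', '5:137', '5.5:136', '6:134', '6.5:132', '7:130']
```

View pics/z4.png

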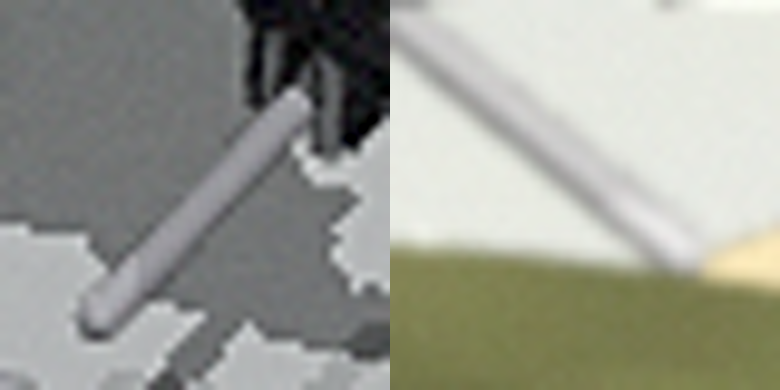

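```bash
cat > fit.py <<'E'
# fit silhouette of the bar: offsets (lat,z) at two stations, using edge positions (max gradient) in both views
from plant import *
from ov import *
k=sys.argv[1];S=sense();g=S["ee_pos"]+R.from_quat(S["tool_rot"]).apply([0,0,-.0178]);xa=R.from_quat(S["tool_rot"]).as_matrix()[:,0]
y=np.array([-xa[1],xa[0],0]);Z=np.array([0,0,1.])
for a,b in((.025,.05),(.05,.075),(.075,.1)):
    A=[];B=[];out=[]
    for n in("side","top"):
        im=cv2.GaussianBlur(cv2.imread(f"pics/{n}{k}.png").astype(np.float32).mean(2),(0,0),.6)
        m=g+(a+b)/2*xa
        p0,p1=px(n,g+a*xa)[0],px(n,g+b*xa)[0];d=(p1-p0)/np.linalg.norm(p1-p0);nn=np.array([-d[1],d[0]]);o=np.arange(-8,8.1,.25)
        P=p0+(p1-p0)*np.linspace(0,1,30)[:,None];M=(P[:,None]+o[None,:,None]*nn).astype(np.float32)
        v=cv2.remap(im,M[...,0],M[...,1],cv2.INTER_LINEAR).mean(0)
        sl=(px(n,m+.001*y)-px(n,m))[0]@nn;sz=(px(n,m+.001*Z)-px(n,m))[0]@nn
        A.append([sl,sz]);w_=12*np.hypot(sl,sz)
        # template: edge score = |grad| at both edges separated by w
        gr=np.abs(np.gradient(v,.25));sc=[np.interp(c-w_/2,o,gr)+np.interp(c+w_/2,o,gr) for c in np.arange(-4,4.1,.1)]
        c=np.arange(-4,4.1,.1)[np.argmax(sc)];B.append(c)
        out.append((n,round(c,2),round(w_,1),[int(x) for x in v[8:-8:2]]))
    print(a,b,"lat,z mm",np.linalg.solve(A,B).round(2));[print("   ",q) for q in out]
E
python3 fit.py 4
```

```text
0.025 0.05 lat,z mm [ 0.55 -4.67]
    ('side', np.float64(-1.0), np.float64(4.6), [119, 119, 118, 116, 114, 111, 107, 109, 119, 131, 142, 149, 150, 148, 140, 129, 119, 114, 113, 114, 115, 115, 115, 115, 115])
    ('top', np.float64(0.3), np.float64(5.4), [115, 118, 121, 124, 125, 126, 125, 124, 124, 124, 125, 124, 121, 116, 111, 107, 107, 111, 119, 128, 134, 139, 141, 142, 142])
0.05 0.075 lat,z mm [-0.75  0.23]
    ('side', np.float64(0.3), np.float64(4.7), [116, 115, 115, 115, 113, 111, 109, 111, 119, 132, 142, 148, 150, 148, 141, 130, 121, 116, 114, 114, 114, 115, 115, 116, 116])
    ('top', np.float64(0.3), np.float64(5.4), [143, 143, 143, 142, 140, 138, 134, 131, 129, 127, 127, 125, 122, 117, 112, 107, 107, 111, 119, 128, 135, 140, 142, 143, 144])
0.075 0.1 lat,z mm [ -4.68 -14.24]
    ('side', np.float64(-0.9), np.float64(4.7), [146, 145, 145, 143, 137, 128, 119, 116, 123, 134, 146, 154, 159, 158, 151, 140, 130, 126, 127, 128, 129, 130, 131, 133, 136])
    ('top', np.float64(3.7), np.float64(5.4), [143, 143, 143, 142, 140, 138, 135, 132, 130, 130, 130, 130, 128, 124, 118, 113, 111, 114, 120, 127, 133, 137, 137, 136, 133])
```

```bash
python3 - <<'E'
from h import *
np.set_printoptions(precision=4,suppress=True)
a,b=tri((219,184.8),(192.2,233.4)),tri((272.2,187.2),(202.8,163.6));print("bar at rest",a,b,(a+b)/2)
print("fixture corners z",tri((227.4,258),(316,229.4)),tri((287.4,292),(367.6,169.4)),tri((255.4,304),(380,205)))
us,vs=(px("side",[.557,-.164,.112])[0]-15).astype(int);ut,vt=(px("top",[.557,-.164,.112])[0]-15).astype(int)
print(us,vs,ut,vt)
s=cv2.imread("pics/side0.png");t=np.clip(cv2.imread("pics/top0.png")*1.6,0,255).astype('uint8')
k=lambda a:cv2.resize(a,(390,390),interpolation=cv2.INTER_CUBIC)
cv2.imwrite("pics/z0.png",np.hstack([k(s[vs:vs+30,us:us+30]),k(t[vt:vt+30,ut:ut+30])]))
E
```

```text
bar at rest [0.4753 0.1904 0.047 ] [0.6395 0.1673 0.0451] [0.5574 0.1788 0.046 ]
fixture corners z [ 0.4844 -0.1003  0.029 ] [ 0.6269 -0.2289  0.0322] [ 0.5427 -0.2559  0.0299]
241 237 335 178
```

View pics/z0.png

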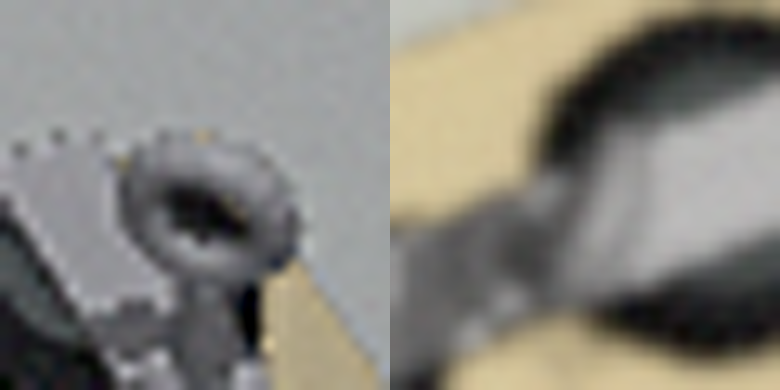

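```bash
python3 - <<'E'
from ov import *
from plant import sense
np.set_printoptions(precision=4,suppress=True)
S=sense();g=S["ee_pos"]+R.from_quat(S["tool_rot"]).apply([0,0,-.0178]);xa=R.from_quat(S["tool_rot"]).as_matrix()[:,0];y=np.array([-xa[1],xa[0],0])
ga=g+.0006*y+[0,0,-.0039]
for ut in((350.7,193.3),(351.2,193.3),(351.2,194),(350.7,194)):
    e=tri((256.7,252.4),ut);d=e-ga;print(e,"along",d@xa,"lat",d@y,"z",d[2])
e=np.array(w("side",(256.7,252.4),.1061));d=e-ga;print("side only z.1061",e,d@xa,d@y)
# overlay of ring edges with torus outline for apparent e
e=tri((256.7,252.4),(351,193.6));print(px("side",e),px("top",e))
s=cv2.imread("pics/side0.png");t=np.clip(cv2.imread("pics/top0.png")*1.6,0,255).astype('uint8')
rows=[]
for yaw in(1.0,1.15):
  r=[]
  for n,im,u,v in(("side",s,241,237),("top",t,335,178)):
    K,Rm,T=KRT(n);cam=-Rm.T@T
    # torus silhouette: points cloud mask
    a,b=np.meshgrid(np.linspace(0,2*np.pi,120),np.linspace(0,2*np.pi,40));X=np.array([np.cos(yaw),np.sin(yaw),0]);Y=np.array([-np.sin(yaw),np.cos(yaw),0])
    rad=.01325+.005*np.cos(b);Pt=e+(rad*np.cos(a))[...,None]*Y+(rad*np.sin(a))[...,None]*np.array([0,0,1.])+(.005*np.sin(b))[...,None]*X
    c=tile(n,im,u,v,30,13,[]);p=((px(n,Pt.reshape(-1,3))-[u,v]+.5)*13-.5).astype(int)
    m=np.zeros(c.shape[:2],np.uint8)
    for q in p: cv2.circle(m,tuple(int(z) for z in q),5,255,-1)
    cs,_=cv2.findContours(m,cv2.RETR_CCOMP,cv2.CHAIN_APPROX_NONE);cv2.drawContours(c,cs,-1,(0,0,255),1);r.append(c[100:320] if n=="side" else c[80:300])
  rows.append(np.hstack(r))
cv2.imwrite("pics/z1.png",np.vstack(rows))
E
```

```text
[ 0.5569 -0.1649  0.1131] along 0.1551095496241483 lat -0.001014429834345451 z 0.0060234622538972715
[ 0.5568 -0.1658  0.1141] along 0.15585224148149743 lat -0.0005393182707668642 z 0.006965131197030738
[ 0.556  -0.1658  0.114 ] along 0.15632891577642619 lat -0.001118882846993824 z 0.006850567387109166
[ 0.5561 -0.1649  0.113 ] along 0.15558664221601604 lat -0.0015945362201191943 z 0.00590872766504888
side only z.1061 [ 0.5573 -0.1585  0.1061] 0.1498885684878126 -0.004861470351094452
[[256.7166 252.3973]] [[351.0003 193.6194]]
```

View pics/z1.png

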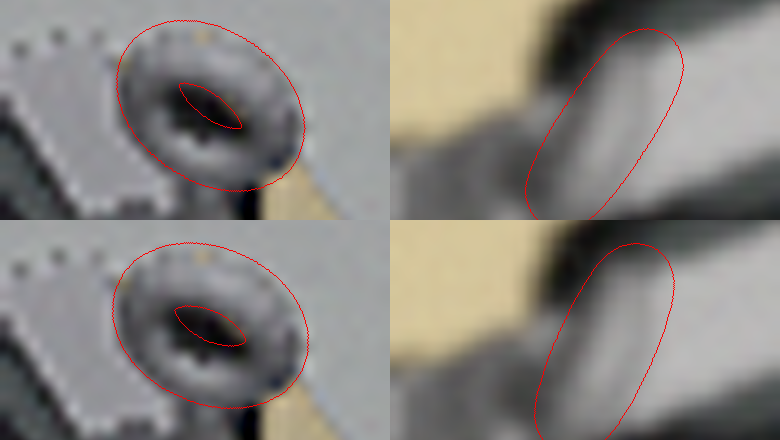

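```bash
python3 -m jog '{"delta_pos":[[8,0,0],[16,0,0],[24,0,0],[26,0,0],[26,0,0],[26,0,0]],"twist":[[0,0,0],[0,0,0],[0,0,0],[0,0,0],[0,0,0],[0,0,0]],"gripper":[1,1,1,1,1,1]}' 70; python3 goto.py .6557 -.047 .0915 4.01;python3 snap.py 5 1.1
python3 - <<'E'
import cv2,numpy as np
s=cv2.imread("pics/side5.png")
cv2.imwrite("pics/z5.png",cv2.resize(s[225:265,240:290],None,fx=14,fy=14,interpolation=cv2.INTER_CUBIC))
E
```

```text
t: 8.0
ee_pos: [0.6401, -0.0668, 0.0924]
tool_rot: [-0.42, 0.907, -0.0, 0.0]
contact_force: [0.5, 0.5, -1.6]
opening: 0.113
d [-25.179   0.916   0.93 ] tw [-0.     0.    -0.001]
now 8.0 [ 0.64  -0.067  0.092] phi -2.2738420672212505 q [-0.17   0.522  1.527  0.     1.092 -2.608] F [ 0.471  0.514 -1.649] op 0.11283138067388833
origins (np.int64(226), np.int64(222)) (np.int64(319), np.int64(163)) scale 6.5; second at +390
pred tip px [[260.47263239 249.09900712]] [[344.87257872 188.99985056]] tip [ 0.5672074  -0.15278811  0.11101275]
```

View pics/z5.png

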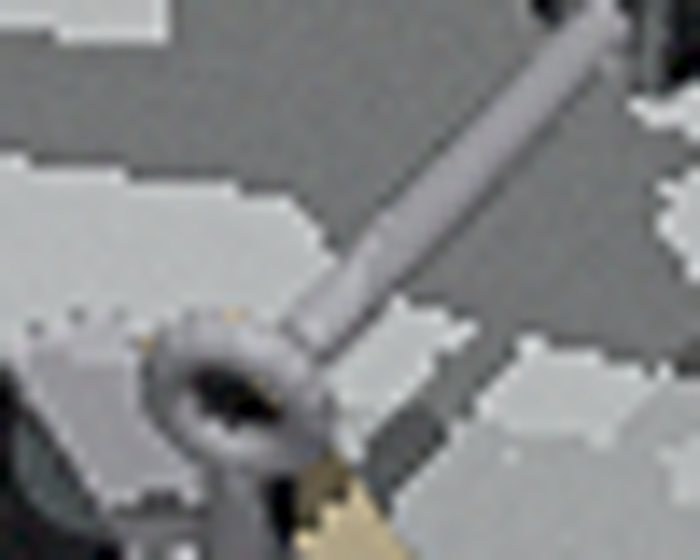

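View pics/v5.png

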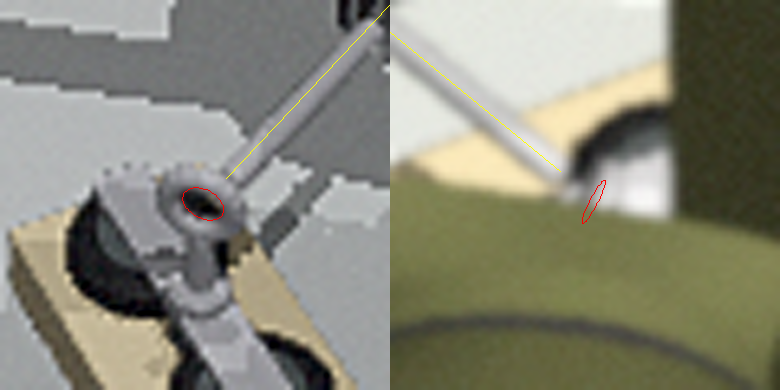

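```bash
python3 fit.py 5 | grep -v side; python3 - <<'E'
import cv2,numpy as np
s=np.clip(cv2.imread("pics/top5.png").astype(float)*1.8,0,255).astype('uint8')
s0=np.clip(cv2.imread("pics/top0.png").astype(float)*1.8,0,255).astype('uint8')
k=lambda s:cv2.resize(s[165:205,325:365],None,fx=9.75,fy=9.75,interpolation=cv2.INTER_CUBIC)
cv2.imwrite("pics/y5.png",np.hstack([k(s0),k(s)]))
E
```

```text
0.025 0.05 lat,z mm [4.1  1.82]
    ('top', np.float64(-2.0), np.float64(5.4), [99, 102, 105, 107, 109, 111, 113, 114, 116, 118, 119, 118, 116, 111, 105, 100, 98, 99, 103, 108, 111, 113, 113, 111, 109])
0.05 0.075 lat,z mm [ 0.62 -4.94]
    ('top', np.float64(0.3), np.float64(5.4), [142, 142, 141, 140, 138, 136, 132, 129, 127, 126, 126, 124, 121, 116, 110, 106, 106, 111, 119, 127, 134, 139, 141, 142, 142])
0.075 0.1 lat,z mm [ 0.41 -4.16]
    ('top', np.float64(0.3), np.float64(5.4), [139, 139, 138, 137, 136, 133, 131, 129, 128, 128, 129, 129, 127, 123, 117, 111, 109, 111, 116, 123, 130, 134, 137, 137, 137])
```

View pics/y5.png

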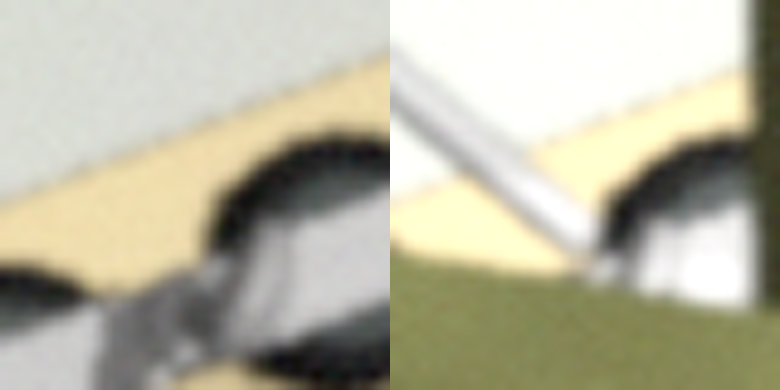

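```bash
python3 - <<'E'
from ov import *
from plant import sense
np.set_printoptions(precision=4,suppress=True)
S=sense();g=S["ee_pos"]+R.from_quat(S["tool_rot"]).apply([0,0,-.0178]);xa=R.from_quat(S["tool_rot"]).as_matrix()[:,0];y=np.array([-xa[1],xa[0],0])
ga=g+.0005*y+[0,0,-.0042]
for us in((256.7,252.4),(256.5,252.6)):
  for ut in((349.5,194.1),(350,193.7)):
    e=tri(us,ut);d=e-ga;print(us,ut,e,"along",d@xa,"lat",d@y,"z",d[2])
s=cv2.imread("pics/side0.png");t=np.clip(cv2.imread("pics/top0.png")*1.8,0,255).astype('uint8')
e=tri((256.6,252.5),(349.5,194.1));rows=[]
for yaw in(1.05,1.2):
  r=[]
  for n,im,u,v in(("side",s,241,237),("top",t,335,178)):
    a,b=np.meshgrid(np.linspace(0,2*np.pi,200),np.linspace(0,2*np.pi,60));X=np.array([np.cos(yaw),np.sin(yaw),0]);Y=np.array([-np.sin(yaw),np.cos(yaw),0])
    rad=.01325+.005*np.cos(b);Pt=e+(rad*np.cos(a))[...,None]*Y+(rad*np.sin(a))[...,None]*np.array([0,0,1.])+(.005*np.sin(b))[...,None]*X
    c=tile(n,im,u,v,30,13,[]);p=((px(n,Pt.reshape(-1,3))-[u,v]+.5)*13-.5).astype(int)
    m=np.zeros(c.shape[:2],np.uint8);m[p[:,1].clip(0,389),p[:,0].clip(0,389)]=255
    m=cv2.morphologyEx(m,cv2.MORPH_CLOSE,np.ones((9,9)))
    cs,_=cv2.findContours(m,cv2.RETR_CCOMP,cv2.CHAIN_APPROX_NONE);cv2.drawContours(c,cs,-1,(0,0,255),1);r.append(c[80:330] if n=="side" else c[80:330])
  rows.append(np.hstack(r))
cv2.imwrite("pics/z2.png",np.vstack(rows))
E
```

```text
(256.7, 252.4) (349.5, 194.1) [ 0.5563 -0.1628  0.1107] along 0.1276975717901472 lat -0.0023531021339804406 z 0.0047925077334760036
(256.7, 252.4) (350, 193.7) [ 0.5566 -0.1637  0.1117] along 0.12817061241255118 lat -0.0015434926620334632 z 0.005803168263720501
(256.5, 252.6) (349.5, 194.1) [ 0.5561 -0.1629  0.1102] along 0.1279341464137962 lat -0.0024462306128730307 z 0.004289665897074954
(256.5, 252.6) (350, 193.7) [ 0.5564 -0.1638  0.1112] along 0.12840737732522717 lat -0.0016359523813697097 z 0.005302264302076379
```

View pics/z2.png

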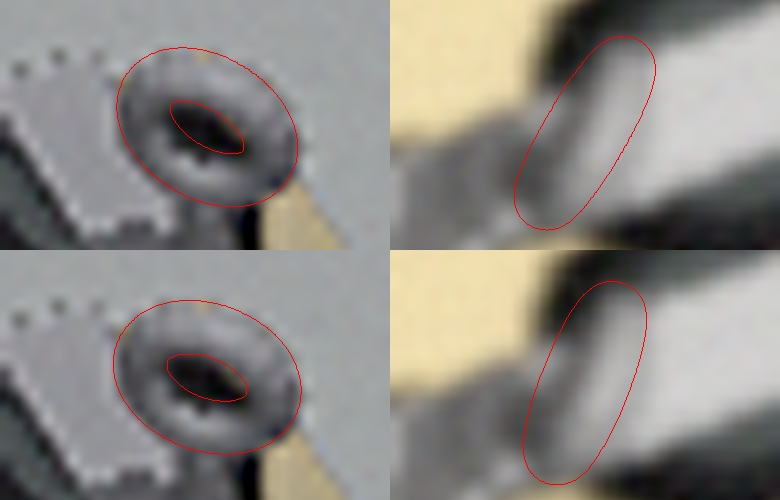

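The ring outline fits at yaw about 1.12 with the loop at about (.556,-.163,.110). The bar appears about 4 mm too low and 2 mm off sideways, so I correct that and look again.

```bash
python3 -m jog '{"delta_pos":[[0,1,-2],[0,2,-4],[0,2,-4],[0,2,-4]],"twist":[[0,0,0],[0,0,0],[0,0,0],[0,0,0]],"gripper":[1,1,1,1]}' 70; python3 goto.py .6557 -.047 .0915 4.01;python3 snap.py 6
python3 fit.py 6|grep mm
python3 - <<'E'
import cv2,numpy as np
s=cv2.imread("pics/side6.png")
cv2.imwrite("pics/z6.png",cv2.resize(s[225:265,240:290],None,fx=14,fy=14,interpolation=cv2.INTER_CUBIC))
E
```

```text
t: 8.5
ee_pos: [0.6386, -0.0652, 0.0965]
tool_rot: [-0.421, 0.907, -0.0, 0.0]
contact_force: [0.2, 0.5, -1.3]
opening: 0.115
d [-24.95   -1.304   4.97 ] tw [-0.  0.  0.]
now 8.5 [ 0.639 -0.065  0.096] phi -2.273124459739709 q [-0.168  0.516  1.527  0.     1.098 -2.607] F [ 0.231  0.474 -1.266] op 0.11529801773319705
origins (np.int64(226), np.int64(222)) (np.int64(319), np.int64(163)) scale 6.5; second at +390
pred tip px [[259.75627632 247.64995646]] [[344.75918665 189.52483489]] tip [ 0.56546798 -0.15152505  0.11501731]
0.025 0.05 lat,z mm [4.09 1.78]
0.05 0.075 lat,z mm [ 0.76 -4.62]
0.075 0.1 lat,z mm [ 0.22 -3.41]
```

View pics/z6.png

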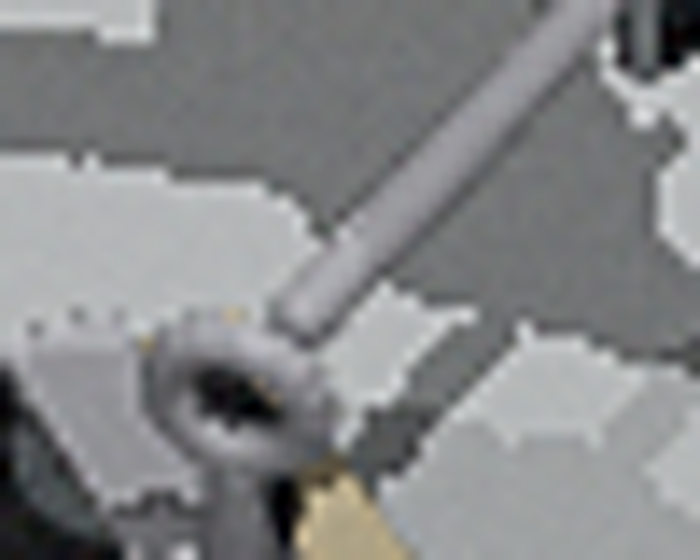

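The bar axis now points at the hole centre (240,388) in this crop. I push in gently.

```bash
python3 -m jog '{"delta_pos":[[3,0,0],[6,0,0],[9,0,0],[12,0,0],[15,0,0],[18,0,0],[18,0,0]],"twist":[[0,0,0],[0,0,0],[0,0,0],[0,0,0],[0,0,0],[0,0,0],[0,0,0]],"gripper":[1,1,1,1,1,1,1]}' 70; python3 goto.py .6557 -.047 .0915 4.01;python3 snap.py 7
python3 - <<'E'
import cv2,numpy as np
s=cv2.imread("pics/side7.png")
cv2.imwrite("pics/z7.png",cv2.resize(s[225:265,240:290],None,fx=14,fy=14,interpolation=cv2.INTER_CUBIC))
E
```

```text
t: 9.3
ee_pos: [0.6263, -0.0795, 0.0961]
tool_rot: [-0.42, 0.907, 0.0, -0.0]
contact_force: [-0.2, -1.0, -1.5]
opening: 0.117
d [-43.829  -1.448   4.611] tw [ 0.001 -0.001 -0.001]
now 9.3 [ 0.626 -0.08   0.096] phi -2.2737415049131435 q [-0.193  0.505  1.551 -0.     1.087 -2.632] F [-0.228 -0.974 -1.542] op 0.11749041306978947
origins (np.int64(226), np.int64(222)) (np.int64(319), np.int64(163)) scale 6.5; second at +390
pred tip px [[255.50002098 252.14095647]] [[351.21424664 194.9018761 ]] tip [ 0.55345653 -0.1654985   0.11489849]
```

View pics/z7.png

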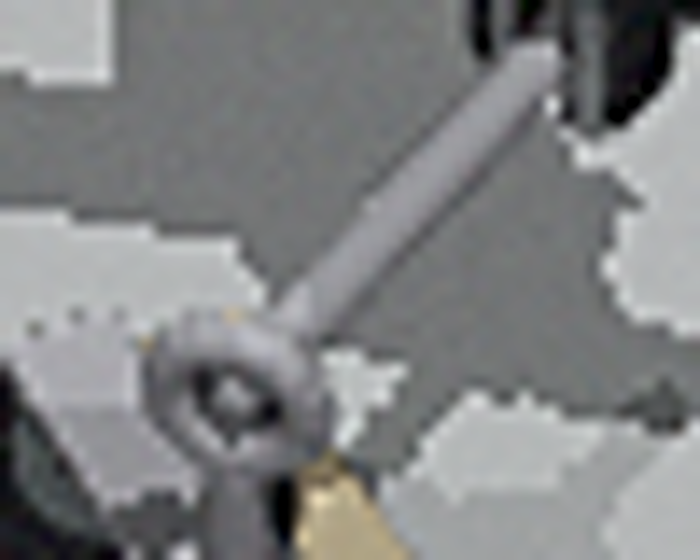

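The tip is in the hole at (238,398) with no contact force. I push deeper while turning slightly.

```bash
python3 goto.py .6177 -.0896 .096 3.98; python3 goto.py .6098 -.1024 .096 3.94;  python3 goto.py .603 -.1192 .096 3.89
```

```text
d [13.553  0.028  0.148] tw [ 0.    -0.001  0.03 ]
now 9.4 [ 0.626 -0.079  0.096] phi -2.2735915181426773 q [-0.193  0.505  1.551 -0.     1.087 -2.631] F [-1.394 -0.025 -2.599] op 0.11445679477762133
d [28.426 -2.217  0.155] tw [ 0.    -0.001  0.07 ]
now 9.4 [ 0.626 -0.079  0.096] phi -2.2735915181426773 q [-0.193  0.505  1.551 -0.     1.087 -2.631] F [-1.394 -0.025 -2.599] op 0.11445679477762133
d [45.64  -7.887  0.161] tw [ 0.    -0.001  0.12 ]
now 9.4 [ 0.626 -0.079  0.096] phi -2.2735915181426773 q [-0.193  0.505  1.551 -0.     1.087 -2.631] F [-1.394 -0.025 -2.599] op 0.11445679477762133
```

```bash
python3 -m jog '{"delta_pos":[[4,0,0],[8,0,0],[12,0,0],[16,0,0],[20,-0.7,0],[24,-1.3,0],[28,-2.2,0],[32,-3.3,0],[36,-4.5,0],[40,-6,0],[45,-7.7,0],[45,-7.7,0],[45,-7.7,0]],"twist":[[0,0,0],[0,0,0.01],[0,0,0.02],[0,0,0.03],[0,0,0.04],[0,0,0.055],[0,0,0.07],[0,0,0.08],[0,0,0.095],[0,0,0.11],[0,0,0.12],[0,0,0.12],[0,0,0.12]],"gripper":[1,1,1,1,1,1,1,1,1,1,1,1,1]}' 70; python3 goto.py .603 -.1192 .096 3.89;python3 snap.py 8
python3 - <<'E'
import cv2,numpy as np
s=cv2.imread("pics/side8.png")
cv2.imwrite("pics/z8.png",cv2.resize(s[225:265,240:290],None,fx=14,fy=14,interpolation=cv2.INTER_CUBIC))
E
```

```text
t: 10.7
ee_pos: [0.6019, -0.1189, 0.0958]
tool_rot: [-0.365, 0.931, 0.0, -0.002]
contact_force: [-0.3, -2.1, -3.6]
opening: 0.114
d [-0.603 -0.933 -0.202] tw [ 0.002 -0.003 -0.   ]
now 10.7 [ 0.602 -0.119  0.096] phi -2.3935545643480944 q [-0.263  0.485  1.591 -0.001  1.069 -2.581] F [-0.266 -2.119 -3.623] op 0.11372862488656604
origins (np.int64(226), np.int64(222)) (np.int64(319), np.int64(163)) scale 6.5; second at +390
pred tip px [[242.69017825 262.26668182]] [[365.27299432 210.12689883]] tip [ 0.51959442 -0.19545837  0.1148198 ]
```

View pics/z8.png

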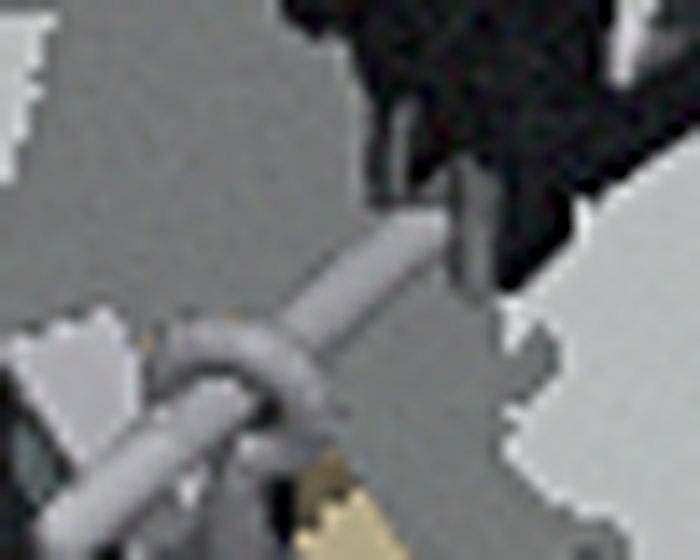

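The bar is well through the loop, with its end at (60,520) in this crop. Next comes the clockwise swing, first lowering the bar 2 mm to unload it.

```bash
python3 -m jog '{"delta_pos":[[0,0,1],[0,0,2],[0.3,-6.5,2],[1.3,-12.9,2],[2.9,-19.2,2],[5.1,-25.3,2],[8,-31.2,2],[11.4,-36.7,2],[15.3,-41.9,2],[19.7,-46.6,2],[24.6,-50.9,2],[29.9,-54.7,2],[29.9,-54.7,2],[29.9,-54.7,2]],"twist":[[0,0,0],[0,0,0],[0,0,0.1],[0,0,0.2],[0,0,0.3],[0,0,0.4],[0,0,0.5],[0,0,0.6],[0,0,0.7],[0,0,0.8],[0,0,0.9],[0,0,1.0],[0,0,1.0],[0,0,1.0]],"gripper":[1,1,1,1,1,1,1,1,1,1,1,1,1,1]}' 80; python3 goto.py .603 -.1192 .096 3.89;python3 snap.py 9
python3 - <<'E'
import cv2,numpy as np
s=cv2.imread("pics/side9.png")
cv2.imwrite("pics/z9.png",cv2.resize(s[225:265,230:280],None,fx=14,fy=14,interpolation=cv2.INTER_CUBIC))
E
```

```text
t: 12.2
ee_pos: [0.6197, -0.1793, 0.0946]
tool_rot: [0.124, 0.992, -0.0, 0.001]
contact_force: [1.8, -2.4, -2.1]
opening: 0.11
d [30.962 54.088 -1.494] tw [-0.001  0.001 -0.998]
now 12.2 [ 0.62  -0.179  0.095] phi 2.892498212469749 q [-0.347  0.521  1.523 -0.001  1.096 -1.668] F [ 1.837 -2.378 -2.099] op 0.11030892319699179
origins (np.int64(226), np.int64(222)) (np.int64(319), np.int64(163)) scale 6.5; second at +390
pred tip px [[237.4058978  249.52520105]] [[345.29838431 214.55733386]] tip [ 0.51013178 -0.15124183  0.11312719]
```

View pics/z9.png

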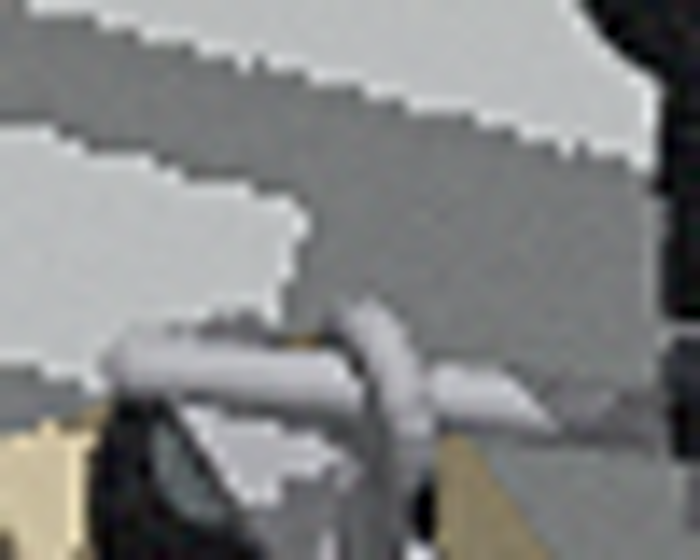

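The ring now stands nearly edge-on to the side camera and has turned with the bar. I continue by another 1 rad.

```bash
python3 -m jog '{"delta_pos":[[0.3,-6.5,0],[1.3,-12.9,0],[2.9,-19.2,0],[5.1,-25.3,0],[8,-31.2,0],[11.4,-36.7,0],[15.3,-41.9,0],[19.7,-46.6,0],[24.6,-50.9,0],[29.9,-54.7,0],[29.9,-54.7,0]],"twist":[[0,0,0.1],[0,0,0.2],[0,0,0.3],[0,0,0.4],[0,0,0.5],[0,0,0.6],[0,0,0.7],[0,0,0.8],[0,0,0.9],[0,0,1.0],[0,0,1.0]],"gripper":[1,1,1,1,1,1,1,1,1,1,1]}' 80; python3 goto.py .603 -.1192 .096 3.89;python3 -c "
from plant import *
print(sense()['torque'])";python3 snap.py 10
python3 - <<'E'
import cv2,numpy as np
s=cv2.imread("pics/side10.png")
cv2.imwrite("pics/z10.png",cv2.resize(s[225:265,230:280],None,fx=14,fy=14,interpolation=cv2.INTER_CUBIC))
E
```

```text
t: 13.4
ee_pos: [0.5766, -0.2263, 0.0948]
tool_rot: [0.586, 0.81, -0.001, 0.002]
contact_force: [1.0, -7.2, -3.6]
opening: 0.11
d [93.445 58.617 -1.541] tw [-0.004  0.003 -2.001]
now 13.4 [ 0.577 -0.226  0.095] phi 1.8891988587422603 q [-0.441  0.491  1.583 -0.003  1.065 -0.758] F [ 1.029 -7.249 -3.557] op 0.11035641094165252
[-1.17872024 -0.08543205  0.2102515 ]
origins (np.int64(226), np.int64(222)) (np.int64(319), np.int64(163)) scale 6.5; second at +390
pred tip px [[248.71967095 239.42995122]] [[330.25582374 200.63115433]] tip [ 0.54106666 -0.11891692  0.11303012]
```

View pics/z10.png

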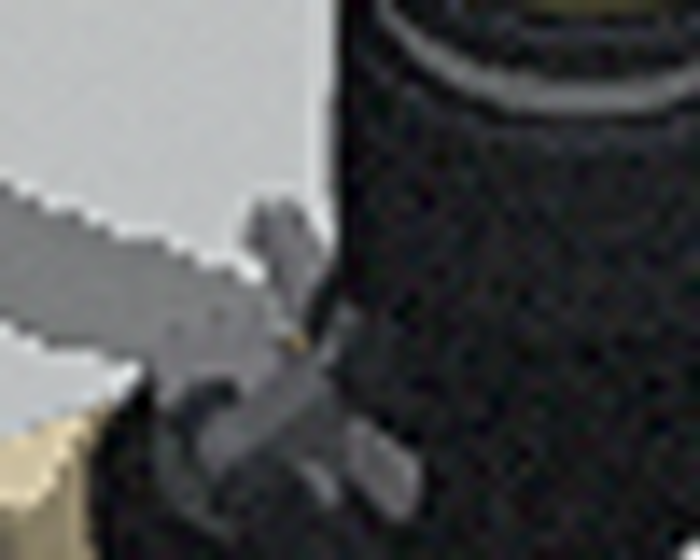

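```bash
python3 -m jog '{"delta_pos":[[-1,0,0],[-1,-3.2,0],[-0.7,-6.5,0],[-0.3,-9.7,0],[0.3,-12.9,0],[1,-16.1,0],[1.9,-19.2,0],[1.9,-19.2,0]],"twist":[[0,0,0],[0,0,0.05],[0,0,0.1],[0,0,0.15],[0,0,0.2],[0,0,0.25],[0,0,0.3],[0,0,0.3]],"gripper":[1,1,1,1,1,1,1,1]}' 80; python3 goto.py .603 -.1192 .096 3.89;python3 -c "
from plant import *
print(sense()['torque'])"
```

```text
t: 14.3
ee_pos: [0.5571, -0.2298, 0.0946]
tool_rot: [0.7, 0.714, -0.001, 0.001]
contact_force: [-1.3, -6.0, -2.5]
opening: 0.109
d [109.696  48.079  -1.724] tw [-0.003  0.001 -2.299]
now 14.3 [ 0.557 -0.23   0.095] phi 1.5905769502881981 q [-0.46   0.472  1.62  -0.003  1.049 -0.478] F [-1.341 -5.965 -2.519] op 0.10932821322869668
[-1.08091305  0.0908383   0.23385758]
```

```bash
python3 -m jog '{"delta_pos":[[-1,0,0],[-2,-1,0],[-2,-3.2,0],[-1.7,-6.5,0],[-1.3,-9.7,0],[-0.7,-12.9,0],[-0.7,-12.9,0]],"twist":[[0,0,0],[0,0,0.015],[0,0,0.05],[0,0,0.1],[0,0,0.15],[0,0,0.2],[0,0,0.2]],"gripper":[1,1,1,1,1,1,1]}' 80; python3 goto.py .603 -.1192 .096 3.89;python3 -c "
from plant import *
print(sense()['torque'])"
```

```text
t: 15.0
ee_pos: [0.5455, -0.2293, 0.0946]
tool_rot: [0.768, 0.641, 0.001, 0.001]
contact_force: [2.9, -2.5, -2.4]
opening: 0.109
d [118.654  36.87   -1.365] tw [ 0.001  0.002 -2.499]
now 15.0 [ 0.545 -0.229  0.095] phi 1.3906840815164154 q [-0.47   0.459  1.646  0.001  1.035 -0.29 ] F [ 2.921 -2.548 -2.439] op 0.10927075918656685
[-0.44684511 -0.37252459  0.58649804]
```

```bash
python3 -m jog '{"delta_pos":[[0,-2,0],[0,-4,0],[0,-6.5,0],[0,-6.5,0]],"twist":[[0,0,0.03],[0,0,0.06],[0,0,0.1],[0,0,0.1]],"gripper":[1,1,1,1]}' 80; python3 goto.py .603 -.1192 .096 3.89;python3 -c "
from plant import *
print(sense()['torque'])"; python3 snap.py 11
```

```text
t: 15.4
ee_pos: [0.5419, -0.2289, 0.0953]
tool_rot: [0.799, 0.602, 0.002, 0.003]
contact_force: [8.5, -1.4, -3.4]
opening: 0.111
d [122.283  28.495  -0.56 ] tw [ 0.002  0.009 -2.599]
now 15.4 [ 0.542 -0.229  0.095] phi 1.2910613948480347 q [-0.472  0.452  1.657  0.001  1.026 -0.193] F [ 8.477 -1.408 -3.404] op 0.11056981504987641
[-0.48504973 -1.16186558  1.28661297]
origins (np.int64(226), np.int64(222)) (np.int64(319), np.int64(163)) scale 6.5; second at +390
pred tip px [[261.29106989 238.76663704]] [[330.48407244 186.32970922]] tip [ 0.5728333  -0.12020699  0.11392811]
```

View pics/v11.png

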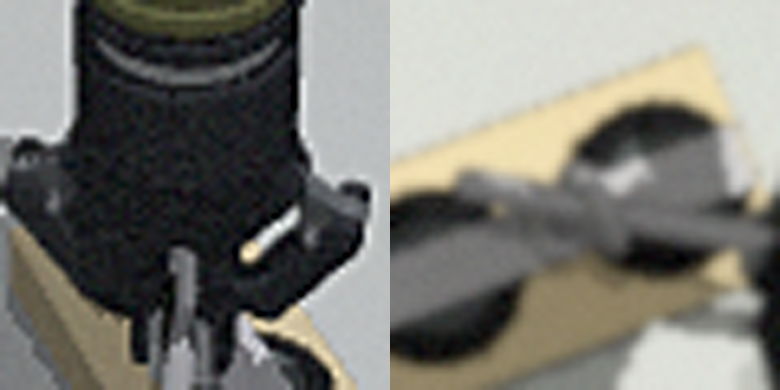

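```bash
python3 -m jog '{"delta_pos":[[0,-2,0],[0,-4,0],[0,-5,0],[0,-5,0],[0,-5,0]],"twist":[[0,0,0.03],[0,0,0.06],[0,0,0.08],[0,0,0.08],[0,0,0.08]],"gripper":[1,1,1,1,1]}' 110; python3 goto.py .603 -.1192 .096 3.89;python3 -c "
from plant import *
print(sense()['torque'])"; python3 snap.py 12;python3 - <<'E'
import cv2,numpy as np
s=np.clip(cv2.imread("pics/top12.png").astype(float)*1.8,0,255).astype('uint8')
cv2.imwrite("pics/z12.png",cv2.resize(s[170:220,320:380],None,fx=12,fy=12,interpolation=cv2.INTER_CUBIC))
E
```

```text
t: 16.0
ee_pos: [0.5397, -0.2284, 0.0957]
tool_rot: [0.821, 0.57, 0.003, 0.005]
contact_force: [12.5, -2.3, -5.8]
opening: 0.102
d [124.489  21.17   -0.089] tw [ 0.004  0.016 -2.676]
now 16.0 [ 0.54  -0.228  0.096] phi 1.2137572476077056 q [-0.473  0.447  1.666  0.001  1.017 -0.117] F [12.528 -2.34  -5.78 ] op 0.10188114719678901
[-0.60414784 -1.86088807  1.96995146]
origins (np.int64(226), np.int64(222)) (np.int64(319), np.int64(163)) scale 6.5; second at +390
pred tip px [[263.80010831 239.14489184]] [[331.47811502 183.57303547]] tip [ 0.5789367  -0.12251743  0.11437089]
```

View pics/z12.png

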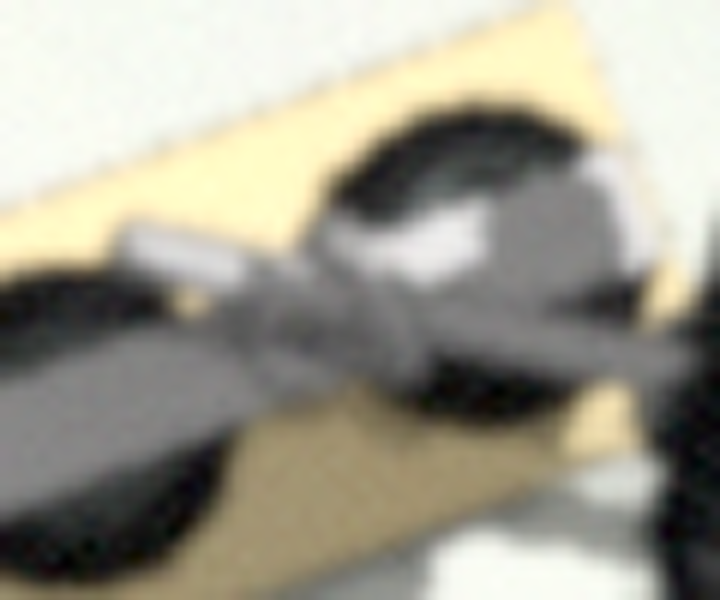

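The force climbs linearly, to 12.5 N at the tool and 2 N·m, without the screw following. In the crop the bar tip at (125,250) lags the gripper by about 0.13 rad, so the screw is hard against its stop. I unload by swinging back within the play, then pull the bar out.

```bash
python3 goto.py .5515 -.2295 .0955 1.49;python3 goto.py .570 -.229 .0955 1.79
```

```text
d [ 3.178 11.459  0.326] tw [ 0.012  0.002 -0.276]
now 16.1 [ 0.54  -0.228  0.096] phi 1.213743773207757 q [-0.473  0.447  1.666  0.001  1.017 -0.117] F [13.139 -1.574 -5.523] op 0.1019851016801716
d [10.113 28.617  0.53 ] tw [ 0.012  0.004 -0.576]
now 16.1 [ 0.54  -0.228  0.096] phi 1.213743773207757 q [-0.473  0.447  1.666  0.001  1.017 -0.117] F [13.139 -1.574 -5.523] op 0.1019851016801716
```

```bash
python3 -m jog '{"delta_pos":[[1,5,0],[2,10,0],[3,14,0],[5,19,0],[7.5,25,0],[10,31,0],[10,31,0]],"twist":[[0,0,-0.09],[0,0,-0.18],[0,0,-0.276],[0,0,-0.37],[0,0,-0.47],[0,0,-0.576],[0,0,-0.576]],"gripper":[1,1,1,1,1,1,1]}' 80; python3 goto.py .570 -.229 .0955 1.79;python3 -c "
from plant import *
print(sense()['torque'])"; python3 snap.py 13;python3 - <<'E'
import cv2,numpy as np
s=np.clip(cv2.imread("pics/top13.png").astype(float)*1.8,0,255).astype('uint8')
cv2.imwrite("pics/z13.png",cv2.resize(s[170:220,320:380],None,fx=12,fy=12,interpolation=cv2.INTER_CUBIC))
E
```

```text
t: 16.8
ee_pos: [0.5669, -0.2276, 0.0942]
tool_rot: [0.628, 0.779, 0.001, -0.0]
contact_force: [2.8, 1.1, -1.9]
opening: 0.101
d [-2.038  2.696 -1.299] tw [ 0.001 -0.001 -0.005]
now 16.8 [ 0.567 -0.228  0.094] phi 1.7848515876342894 q [-0.452  0.482  1.601  0.002  1.058 -0.667] F [ 2.752  1.107 -1.863] op 0.10052221776834953
[ 0.03088665 -0.62177106 -0.24736271]
origins (np.int64(226), np.int64(222)) (np.int64(319), np.int64(163)) scale 6.5; second at +390
pred tip px [[249.38068743 238.89243826]] [[329.52002059 199.80549165]] tip [ 0.54288879 -0.11730961  0.11317222]
```

View pics/z13.png

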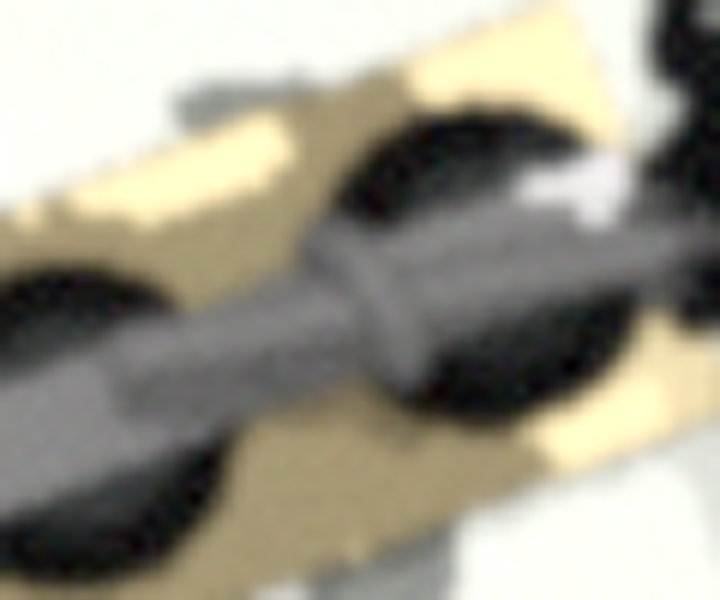

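```bash
python3 -m jog '{"delta_pos":[[0,4.5,0],[0.3,8.5,0],[0.3,8.5,0]],"twist":[[0,0,-0.05],[0,0,-0.1],[0,0,-0.1]],"gripper":[1,1,1]}' 80; python3 goto.py .570 -.229 .0955 1.79;python3 -c "
from plant import *
print(sense()['torque'])"
```

```text
t: 17.2
ee_pos: [0.5732, -0.2259, 0.0941]
tool_rot: [0.588, 0.809, -0.0, -0.001]
contact_force: [0.3, 0.5, -1.2]
opening: 0.104
d [-1.948 -4.031 -1.393] tw [-0.002 -0.001  0.094]
now 17.2 [ 0.573 -0.226  0.094] phi 1.8842468344806813 q [-0.444  0.49   1.587 -0.     1.067 -0.757] F [ 0.301  0.469 -1.218] op 0.10383157723973228
[-0.00328459 -0.19153092 -0.03788095]
```

The forces are back to zero, so I withdraw along the bar (tool −x).

```bash
python3 -m jog '{"delta_pos":[[-6,0,0],[-12,0,0],[-18,0,0],[-25,0,0],[-32,0,0],[-39,0,0],[-46,0,0],[-53,0,0],[-60,0,0],[-68,0,0],[-76,0,0],[-84,0,0],[-90,0,0],[-90,0,0],[-90,0,0]],"twist":[[0,0,0],[0,0,0],[0,0,0],[0,0,0],[0,0,0],[0,0,0],[0,0,0],[0,0,0],[0,0,0],[0,0,0],[0,0,0],[0,0,0],[0,0,0],[0,0,0],[0,0,0]],"gripper":[1,1,1,1,1,1,1,1,1,1,1,1,1,1,1]}' 80; python3 goto.py .570 -.229 .0955 1.79; python3 snap.py 14;python3 - <<'E'
import cv2,numpy as np
s=np.clip(cv2.imread("pics/top14.png").astype(float)*1.8,0,255).astype('uint8')
cv2.imwrite("pics/z14.png",cv2.resize(s[165:245,320:430],None,fx=7,fy=7,interpolation=cv2.INTER_CUBIC))
E
```

```text
t: 18.7
ee_pos: [0.602, -0.312, 0.0942]
tool_rot: [0.588, 0.809, 0.0, -0.0]
contact_force: [-1.0, 0.7, -2.1]
opening: 0.103
d [88.808 -4.711 -1.261] tw [-0.    -0.001  0.096]
now 18.7 [ 0.602 -0.312  0.094] phi 1.8855214323847524 q [-0.541  0.562  1.442  0.     1.138 -0.855] F [-0.969  0.702 -2.062] op 0.10305683930807849
origins (np.int64(226), np.int64(222)) (np.int64(319), np.int64(163)) scale 6.5; second at +390
pred tip px [[262.71228913 264.21903599]] [[368.08149823 188.99194305]] tip [ 0.56683916 -0.2042076   0.11297093]
```

View pics/z14.png

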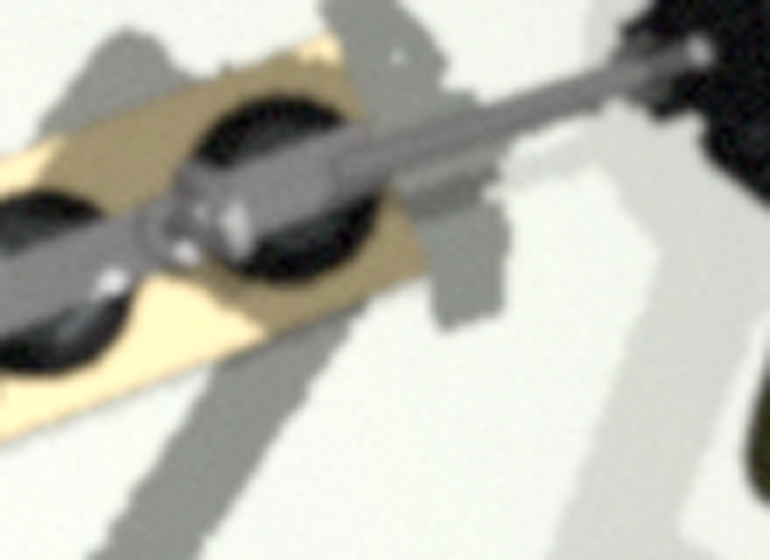

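The top view shows the bar free of the ring: its tip is at (345,155) and the ring at (205,215). I lift and go back to the rest.

```bash
python3 -m jog '{"delta_pos":[[0,0,-15],[0,0,-30],[0,0,-45],[0,0,-60],[0,0,-66],[0,0,-66]],"twist":[[0,0,0],[0,0,0],[0,0,0],[0,0,0],[0,0,0],[0,0,0]],"gripper":[1,1,1,1,1,1]}' 80;python3 goto.py .5858 .1734 .16 2.9955
```

```text
t: 19.4
ee_pos: [0.603, -0.3123, 0.1624]
tool_rot: [0.587, 0.809, 0.0, 0.002]
contact_force: [0.2, 0.1, -1.5]
opening: 0.098
d [467.115 134.28    1.526] tw [ 0.001  0.004 -1.109]
now 19.4 [ 0.603 -0.312  0.162] phi 1.8860573850396636 q [-0.54   0.5    1.367  0.     1.271 -0.855] F [ 0.163  0.103 -1.493] op 0.09841697534743928
```

```bash
python3 -m jog '{"delta_pos":[[20,5.5,0],[45,13,0],[70,20,0],[95,27,0],[120,34.5,0],[145,41.5,0],[170,49,0],[195,56,0],[220,63,0],[245,70.5,0],[270,77.5,0],[295,85,0],[320,92,0],[345,99,0],[370,106,0],[395,113.5,0],[420,121,0],[445,128,0],[467,134.3,0],[467,134.3,0]],"twist":[[0,0,0],[0,0,-0.05],[0,0,-0.12],[0,0,-0.19],[0,0,-0.26],[0,0,-0.33],[0,0,-0.4],[0,0,-0.47],[0,0,-0.54],[0,0,-0.61],[0,0,-0.68],[0,0,-0.75],[0,0,-0.82],[0,0,-0.89],[0,0,-0.95],[0,0,-1.0],[0,0,-1.05],[0,0,-1.09],[0,0,-1.109],[0,0,-1.109]],"gripper":[1,1,1,1,1,1,1,1,1,1,1,1,1,1,1,1,1,1,1,1]}' 80;python3 goto.py .5858 .1734 .06 2.9955;python3 snap.py 15; python3 - <<'E'
import cv2,numpy as np
s=cv2.imread("pics/side15.png")
cv2.imwrite("pics/z15.png",cv2.resize(s[140:220,195:295],None,fx=7,fy=7,interpolation=cv2.INTER_CUBIC))
E
```

```text
t: 21.4
ee_pos: [0.5833, 0.1772, 0.1594]
tool_rot: [0.072, 0.997, 0.001, -0.001]
contact_force: [0.3, -0.1, -0.9]
opening: 0.102
d [-3.262 -3.486 99.345] tw [ 0.001 -0.002  0.003]
now 21.4 [0.583 0.177 0.159] phi 2.9984376622428153 q [ 0.224  0.415  1.529  0.002  1.2   -1.204] F [ 0.265 -0.056 -0.854] op 0.10231452002158255
origins (np.int64(226), np.int64(222)) (np.int64(319), np.int64(163)) scale 6.5; second at +390
pred tip px [[215.75464308 149.79372631]] [[185.7034299  231.31653781]] tip [0.47190794 0.19068581 0.17839721]
```

View pics/z15.png

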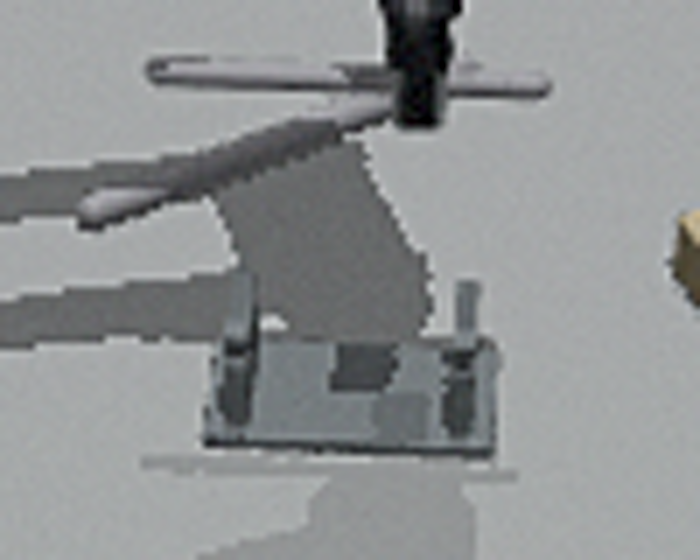

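The bar is held level, with its ends at (150,72) and (548,88) in this crop. The grip offset is unchanged and the empty rest is below. I lower it.

```bash
python3 -m jog '{"delta_pos":[[-1.5,-1.5,5],[-3.2,-3.5,15],[-3.2,-3.5,30],[-3.2,-3.5,45],[-3.2,-3.5,60],[-3.2,-3.5,75],[-3.2,-3.5,86],[-3.2,-3.5,88],[-3.2,-3.5,88]],"twist":[[0,0,0],[0,0,0.003],[0,0,0.003],[0,0,0.003],[0,0,0.003],[0,0,0.003],[0,0,0.003],[0,0,0.003],[0,0,0.003]],"gripper":[1,1,1,1,1,1,1,1,1]}' 80;python3 goto.py .5858 .1734 .0302 2.9955;python3 snap.py 16; python3 - <<'E'
import cv2,numpy as np
s=cv2.imread("pics/side16.png")
cv2.imwrite("pics/z16.png",cv2.resize(s[150:220,205:290],None,fx=8,fy=8,interpolation=cv2.INTER_CUBIC))
E
```

```text
t: 22.4
ee_pos: [0.5876, 0.1691, 0.0717]
tool_rot: [0.075, 0.997, -0.0, -0.001]
contact_force: [0.3, -0.2, -1.2]
opening: 0.102
d [ 2.358  3.994 41.504] tw [-0.    -0.001 -0.004]
now 22.4 [0.588 0.169 0.072] phi 2.9910198625891646 q [ 0.211  0.509  1.621 -0.     1.012 -1.209] F [ 0.302 -0.189 -1.216] op 0.10150654253626085
origins (np.int64(226), np.int64(222)) (np.int64(319), np.int64(163)) scale 6.5; second at +390
pred tip px [[218.42565429 174.23723352]] [[192.01262467 231.09111037]] tip [0.47660232 0.18644946 0.09138487]
```

View pics/z16.png

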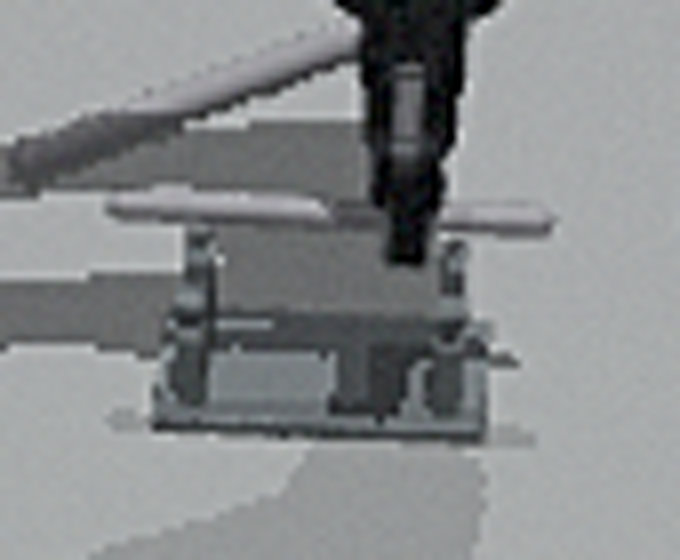

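```bash
python3 goto.py .5858 .1734 .0302 2.9955|head -1; python3 -m jog '{"delta_pos":[[1.2,1.8,0],[2.3,3.7,0],[2.3,3.7,0],[2.3,3.7,0],[2.3,3.7,0]],"twist":[[0,0,-0.003],[0,0,-0.003],[0,0,-0.003],[0,0,-0.003],[0,0,-0.003]],"gripper":[1,1,1,1,1]}' 80;python3 goto.py .5858 .1734 .0302 2.9955
```

```text
d [ 3.142  3.411 42.6  ] tw [ 0.     0.001 -0.004]
t: 23.0
ee_pos: [0.5861, 0.1738, 0.0725]
tool_rot: [0.073, 0.997, 0.0, 0.0]
contact_force: [0.1, -0.5, -1.3]
opening: 0.106
d [ 0.219 -0.411 42.275] tw [ 0.     0.    -0.001]
now 23.0 [0.586 0.174 0.072] phi 2.9949677936456247 q [ 0.219  0.508  1.622 -0.     1.012 -1.205] F [ 0.11  -0.52  -1.319] op 0.10557804896225322
```

```bash
python3 -m jog '{"delta_pos":[[0,0,7],[0,0,14],[0,0,21],[0,0,28],[0,0,33],[0,0,36],[0,0,36]],"twist":[[0,0,0],[0,0,0],[0,0,0],[0,0,0],[0,0,0],[0,0,0],[0,0,0]],"gripper":[1,1,1,1,1,1,1]}' 80;python3 goto.py .5858 .1734 .0302 2.9955
```

```text
t: 23.7
ee_pos: [0.5856, 0.1736, 0.0356]
tool_rot: [0.073, 0.997, -0.0, -0.001]
contact_force: [0.1, -0.7, -0.8]
opening: 0.105
d [-0.187 -0.147  5.42 ] tw [-0.    -0.001 -0.001]
now 23.7 [0.586 0.174 0.036] phi 2.9947745814761793 q [ 0.219  0.553  1.654  0.     0.935 -1.205] F [ 0.133 -0.676 -0.802] op 0.10480414568111664
```

```bash
python3 -m jog '{"delta_pos":[[0,0,1],[0,0,2],[0,0,3],[0,0,4],[0,0,4.7],[0,0,4.7]],"twist":[[0,0,0],[0,0,0],[0,0,0],[0,0,0],[0,0,0],[0,0,0]],"gripper":[1,1,1,1,1,1]}' 80;python3 goto.py .5858 .1734 .0302 2.9955;python3 snap.py 17; python3 - <<'E'
import cv2,numpy as np
s=cv2.imread("pics/side17.png")
cv2.imwrite("pics/z17.png",cv2.resize(s[150:220,205:290],None,fx=8,fy=8,interpolation=cv2.INTER_CUBIC))
E
```

```text
t: 24.3
ee_pos: [0.5859, 0.1737, 0.0315]
tool_rot: [0.073, 0.997, -0.0, -0.0]
contact_force: [-0.4, 0.0, -1.5]
opening: 0.103
d [ 0.098 -0.279  1.331] tw [-0.    -0.    -0.001]
now 24.3 [0.586 0.174 0.032] phi 2.994802509376648 q [ 0.219  0.558  1.658  0.     0.926 -1.205] F [-0.431  0.021 -1.538] op 0.10289700631768801
origins (np.int64(226), np.int64(222)) (np.int64(319), np.int64(163)) scale 6.5; second at +390
pred tip px [[218.06712522 184.06627025]] [[192.10121199 232.99419811]] tip [0.47426197 0.19019602 0.05033097]
```

View pics/z17.png

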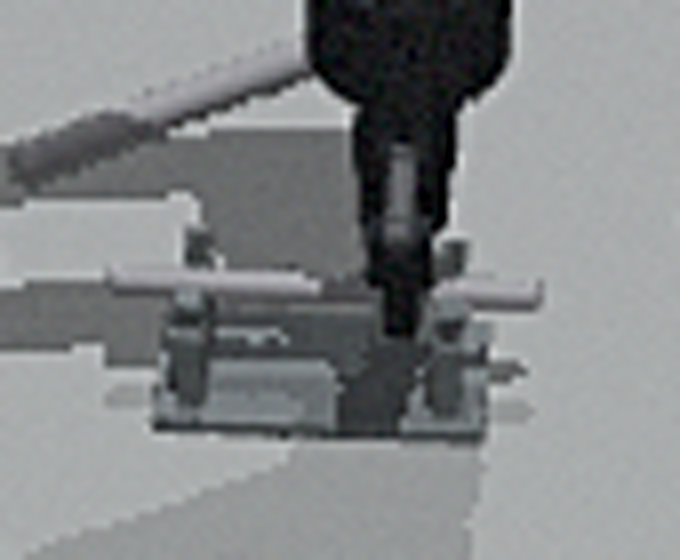

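The bar is in the notches, not quite loaded yet. I lower a little more.

```bash
python3 -m jog '{"delta_pos":[[0,0,0.7],[0,0,1.5],[0,0,1.5]],"twist":[[0,0,0],[0,0,0],[0,0,0]],"gripper":[1,1,1]}' 80;python3 goto.py .5858 .1734 .0302 2.9955
```

```text
t: 24.7
ee_pos: [0.5862, 0.1738, 0.0304]
tool_rot: [0.073, 0.997, 0.0, 0.0]
contact_force: [-0.3, 0.2, 1.5]
opening: 0.103
d [ 0.315 -0.416  0.192] tw [ 0.     0.    -0.001]
now 24.7 [0.586 0.174 0.03 ] phi 2.994785972070353 q [ 0.219  0.56   1.658  0.     0.923 -1.205] F [-0.33   0.246  1.497] op 0.10318334282634103
```

The bar is seated: Fz flipped to +1.5 N at the pick-up height. I release slowly and then retreat.

```bash
python3 -m jog '{"delta_pos":[[0,0,0],[0,0,0],[0,0,0],[0,0,0],[0,0,0],[0,0,0],[0,0,0],[0,0,0]],"twist":[[0,0,0],[0,0,0],[0,0,0],[0,0,0],[0,0,0],[0,0,0],[0,0,0],[0,0,0]],"gripper":[0.85,0.75,0.65,0.55,0.45,0.4,0.4,0.4]}' 20 && python3 -m jog '{"delta_pos":[[0,0,-8],[0,0,-20],[0,0,-35],[0,0,-55],[0,0,-80],[0,0,-110],[0,0,-140],[0,0,-160],[0,0,-160]],"twist":[[0,0,0],[0,0,0],[0,0,0],[0,0,0],[0,0,0],[0,0,0],[0,0,0],[0,0,0],[0,0,0]],"gripper":[0.4,0.4,0.4,0.4,0.4,0.4,0.4,0.4,0.4]}';python3 goto.py .3 .45 .23 2.9955;python3 snap.py 18; python3 - <<'E'
import cv2,numpy as np
s=cv2.imread("pics/side18.png")
cv2.imwrite("pics/z18.png",np.hstack([cv2.resize(s[150:220,205:285],None,fx=5,fy=5,interpolation=cv2.INTER_CUBIC),cv2.resize(s[235:305,220:300],None,fx=5,fy=5,interpolation=cv2.INTER_CUBIC)]))
E
```

```text
t: 25.5
ee_pos: [0.586, 0.1737, 0.0301]
tool_rot: [0.073, 0.997, -0.0, 0.0]
contact_force: [-0.5, 0.4, -0.8]
opening: 0.605
t: 26.4
ee_pos: [0.5886, 0.1743, 0.1952]
tool_rot: [0.073, 0.997, 0.001, 0.004]
contact_force: [-0.3, -0.6, -0.4]
opening: 0.599
d [325.518 230.669 -36.84 ] tw [ 0.003  0.008 -0.001]
now 26.4 [0.589 0.174 0.195] phi 2.994854672067131 q [ 0.219  0.384  1.481 -0.     1.268 -1.205] F [-0.253 -0.613 -0.375] op 0.5985325613688418
origins (np.int64(226), np.int64(222)) (np.int64(319), np.int64(163)) scale 6.5; second at +390
pred tip px [[216.21216924 140.84541935]] [[184.18222248 229.27068832]] tip [0.47437651 0.19022025 0.209713  ]
```

View pics/z18.png

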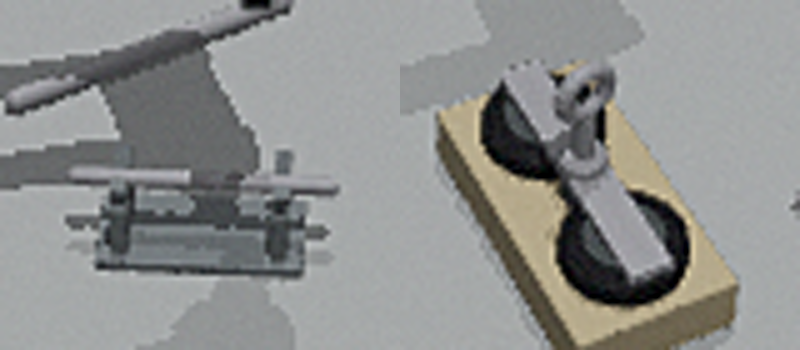

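View pics/top18.png

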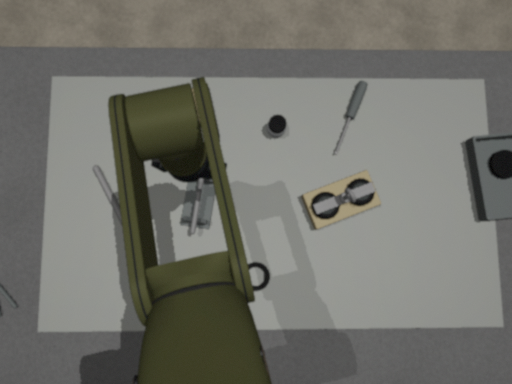

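The bar lies in both notches at the same pixels as at the start. One last check is the ring's angle.

```bash
python3 - <<'E'
from ov import *
s=cv2.imread("pics/side18.png");t=np.clip(cv2.imread("pics/top18.png")*1.8,0,255).astype('uint8')
e=tri((256.6,252.5),(349.5,194.1));rows=[]
for yaw in(-1.0,-1.2,-1.4):
  r=[]
  for n,im,u,v in(("side",s,241,237),("top",t,335,178)):
    a,b=np.meshgrid(np.linspace(0,2*np.pi,200),np.linspace(0,2*np.pi,60));X=np.array([np.cos(yaw),np.sin(yaw),0]);Y=np.array([-np.sin(yaw),np.cos(yaw),0])
    rad=.01325+.005*np.cos(b);Pt=e+(rad*np.cos(a))[...,None]*Y+(rad*np.sin(a))[...,None]*np.array([0,0,1.])+(.005*np.sin(b))[...,None]*X
    c=tile(n,im,u,v,30,13,[]);p=((px(n,Pt.reshape(-1,3))-[u,v]+.5)*13-.5).astype(int)
    m=np.zeros(c.shape[:2],np.uint8);m[p[:,1].clip(0,389),p[:,0].clip(0,389)]=255
    m=cv2.morphologyEx(m,cv2.MORPH_CLOSE,np.ones((9,9)))
    cs,_=cv2.findContours(m,cv2.RETR_CCOMP,cv2.CHAIN_APPROX_NONE);cv2.drawContours(c,cs,-1,(0,0,255),1);r.append(c[100:298])
  rows.append(np.hstack(r))
cv2.imwrite("pics/z19.png",np.vstack(rows))
E
```

```text
(no output)
```

View pics/z19.png

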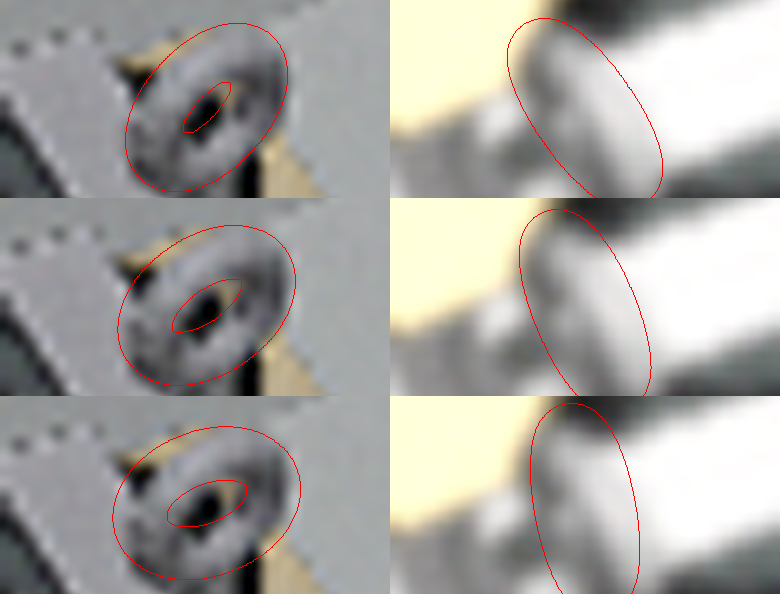

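```bash
python3 -c "
from plant import *
job_done(); print(sense()['t'])"
```

```text
the job is handed in; nothing more can be done
the job is handed in; nothing more can be done
```

The eye screw is tightened against its stop and the bar is back in both notches of its rest. I handed the job in at about 26.5 s of the 72 s; it reported no verdict.

I used the smaller bar from the rest, put it through the loop once, and turned the screw clockwise in a single swing. I then backed off within the play, drew the bar out and laid it back in its rest.

**Screw tight:**
- The load rose steadily to about 12.5 N and 2 N·m while the bar held still and the gripper yielded about 0.13 rad. The screw's normal drag is about 0.2 N·m.
- Image overlays put the ring's yaw at about +1.1 before and −1.0 to −1.1 after. That is about 2.15 rad, near the low end of the stated 2.1–2.6 rad.
- I could not read the joint angle itself.

**Bar in its rest:** It sits at the same pixels in the side view as at the start. The seating force appeared at the pick-up height, and the gripper was open and clear above it.

**Bystanders:** The jar, screwdriver and driver ring showed no visible movement in the last top picture. The arm hid the spare nest there, so I did not check it again after the job.

**Disagreement:** The cameras showed the held bar about 4 mm lower than the tool pose implied. I followed the pictures, and the bar went in without contact force.

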